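# Open the charging station, load the battery packs and switch it on

## Robot

A 6-joint arm with a two-finger parallel gripper is mounted at the origin on the work surface. World frame = base frame: x ahead of the robot, y to its left, z up, the work surface at z = 0. Lengths are in mm, angles in rad, forces in N, time in s.
With the tool pointing down it reaches from about 275 to 725 mm from the base axis. Payload 5.6 kg.
Tool frame: the origin (TCP) lies midway between the tips of the shut fingers; the grasp point (between the pads) lies pinch_z behind it (pinch_z is the distance from the TCP to the grasp point, in mm); z points along the fingers, y is the line along which they close (so a half turn about z gives the same grasp; the last joint's range is limited). The gripper opens to 85 mm and grips with 20 to 120 N. Pads are 22 mm wide; open, the fingers measure 114 mm over their backs; the gripper's body (76 mm by 85 mm) begins 54 mm behind the grasp point. The pads swing forward as they close: fully open they stand 13 mm farther back than shut.
Start: joints at [-0.971, 0.255, 0.108, 0, -1.424, -0.285], TCP at [170.314, -522.959, 231.283] pointing down, gripper open.
Joint ranges: [-2.95, 2.95], [-1.21, 1.97], [-1.09, 1.5], [-2.87, 1.71], [-2.94, -0.07], [-3.05, 3.05]. Speed limits (rad/s): [2.57, 2.57, 3.14, 3.14, 3.14, 3.14].

## Interface

Orientations are given as a rotation vector (axis times angle).
In Python, from workcell import * gives the robot as it stands.
- The arm moves only by the shell command python3 -m inch 'ROWS' [FORCE]. ROWS is JSON, a list of rows, each a list of 3 entries, a list of its own where there are three numbers: the turn, a rotation vector about the world's x, y, z in degrees, then the shift along the world's x, y, z in m, then the gripper's target within -1 to 1 (shut at 1, half-way at 0, fully open at -1). In form: [[[ax, ay, az], [x, y, z], grip], ...]. A call has 1 to 5 rows; each row shifts and turns the commanded pose from where the row before left it; what a row does not reach is not made up. A row lasts 1/10 s, in which the tool goes at most 50 mm and 8.59 degrees, less where a joint would pass 70% of its speed; a pose out of reach is approached as far as the arm can. A call with a gripper value outside its range is refused whole. The fingers move at their own pace and stop on an object; FORCE is the grip in N (left out, the last holds). Time passes only in rows, so rows that do not move let the fingers close. It gives the time, the measured TCP pose, the force, the opening and the grip force at its end, in the units of the state.
- get_state(): the state, without advancing time (a new reading comes with each control period).
- grab_frame(name): name is "side" or "top"; returns (picture, depth): 384x512x3 uint8, blue, green, red; 384x512 float32, mm along the optical axis (not along the pixel's ray), 0 where there is no reading.
- get_calibration(name): a dict with "mtx" (3x3 intrinsics, pixels), "R" (3x3) and "t" (3): a world point X has camera coordinates R X + t. Camera axes: x right, y down, z forward; pixel columns grow to the right and rows downward; lengths in mm; the calibration is good to about 2 mm. A picture is of the moment at which its call begins. get_calibration takes no time and is no camera call.
- finish_job(): hands the job in; it is judged then, once.
The state is a dict: "clock": time; "joint_pos": joint angles; "joint_vel": joint speeds; "joint_torque": joint torques, N m; "position": TCP position; "eef_rot": TCP orientation; "wrist_force": force on the tool from outside, world axes, zero at the start; "moment": the same for the moment, N m; "opening": finger opening in mm; "gripper_force": force on a finger pad.
Only numpy, scipy, OpenCV 4.12 (cv2) and the standard library are available. Lean on these libraries where they do the work, as an engineer would, in place of code of your own. Each camera call takes 0.05 s, during which the arm holds its last target. There are 200 camera calls.

## Task

At the puppet bench, pry the white cover off the green charging station with the flat pry tool at the orange tab, and lay the cover upright (open side down) and flat in the grey tray; then move every blue battery pack from the crate into the black charging bay, each flat on the bay's floor and none on top of another, leaving the other things in the crate. Only when the cover is in its tray and all the packs are in the bay, push the red lever fully over, away from the robot, with the tip of the stylus held in the gripper (not with the fingers), leaving the white levers as they are. Finish with both tools lying on the black mat, and do not knock over the small puppet head.

Things in the scene. Friction and masses are not known exactly. Their poses are not given: they have to be found in the camera images.
- station: the green charging station, fixed: a block 140 x 260 x 40 mm (x, y, z), origin at the centre of its underside, top (deck) 40 mm up; x points away from the robot, its front is at -x. The cover sits on the deck at the left, centre at x -26, y +66 mm; the charging bay is at the right (-y)
- charge_bay (a point): centre of the charging bay's floor (42 mm above the table): an open shallow black tray on the deck, inside 116 x 110 mm (station x, y), walls 4 mm thick that rise 7 mm over the floor; holds four packs two by two. Axes as the station
- cover: white snap-fit cover, a hollow cap open below, 60 g, origin at the centre of its underside, x away from the robot when fitted. Body 70 x 66 x 28 mm (x, y, z), plus a flange 4 mm thick standing out 5 mm all round at the bottom. Two sprung grey catches on the deck beside it hold the flange. Once pried it rests ajar on them, front about 10 mm up, and can be lifted off by its 66 mm width
- cover_notch (a point): pry notch: centre of the lower front edge of the orange tab (24 mm wide, 4 thick, 13 long in x) in the middle of the cover's front; overhangs the deck front by 4 mm. Fitted, the gap under it is 7 mm high and 13 mm deep; a rear stop holds the cover. Lifting the tab takes up to 9 N; after 10 to 18 mm the catches snap in under the flange and keep the cover ajar. Axes as the cover
- lever_red (a joint): the red lever of a row of four small levers under the cover: 0 to 0.08 at the start (off, leans towards the robot), 0.8 when fully over (on, leans away); stays where it is left, pushed by about 0.6 N
- lever_red_tip (a point): top of the red lever: 17 mm long, 7 mm wide, 5 mm thick, hinged 3 mm above the deck. The row runs along the station's y with 15 mm spacing under the middle of the cover; the red lever is at any of the four places; it swings in the station's x
- rocker_red: base of the red lever (with the lever): origin on the deck right under the lever's hinge, axes as the station
- pry: flat pry tool, 90 g: yellow handle 90 x 22 x 18 mm from x -90 to 0 mm, then a flat steel blade 85 mm long, 14 wide, 3 thick at mid-height, tip at (85, 0, 9) mm. Origin under the joint of handle and blade, x towards the tip; best held at x -15 mm. Lies on the mat, blade pointing away from the robot
- stylus: stylus, 50 g: light wood handle 85 x 14 x 16 mm from x -85 to 0 mm, then a dark steel rod of 5 mm diameter, 75 mm long, tip at (75, 0, 8) mm. Origin under the joint of handle and rod, x towards the tip; best held at x -12 mm. Lies on the mat, rod pointing away from the robot
- mat: black rubber tool mat, fixed, 210 x 170 x 3 mm, origin at the centre of its underside; the tools' place
- cover_tray: grey open tray, fixed, 160 x 140 x 22 mm, walls and floor 4 to 5 mm thick, origin at the centre of its underside
- crate: shallow open plywood crate, fixed, 240 x 164 x 18 mm (x, y, z), walls and floor 5 mm thick, origin at the centre of its underside; packs and odds and ends lie in it apart from one another on a grid of about 56 x 74 mm, long sides roughly along its x
- old_pack: a worn-out grey battery pack, same size as the blue ones, in the crate; stays there
- offcut: a pale wood offcut 40 x 24 x 18 mm in the crate; stays there
- hinge_block: a brass hinge block 36 x 18 x 13 mm in the crate; stays there
- puppet_hand: a carved wooden puppet hand 43 x 22 x 14 mm in the crate; stays there
- head_small: a small carved puppet head standing on its neck, 68 mm tall, 45 mm wide, loose, on the table between crate, station and robot; origin under its neck
- pack1: a blue battery pack, a bar 44 x 20 x 22 mm (x, y, z) with a black band and copper end, about 35 g; origin at the centre of its underside, x along its length. Two to four exist (absent ones read None); they start lying flat in the crate
- pack2: a blue battery pack, a bar 44 x 20 x 22 mm (x, y, z) with a black band and copper end, about 35 g; origin at the centre of its underside, x along its length. Two to four exist (absent ones read None); they start lying flat in the crate
- pack3: a blue battery pack, a bar 44 x 20 x 22 mm (x, y, z) with a black band and copper end, about 35 g; origin at the centre of its underside, x along its length. Two to four exist (absent ones read None); they start lying flat in the crate
- pack4: a blue battery pack, a bar 44 x 20 x 22 mm (x, y, z) with a black band and copper end, about 35 g; origin at the centre of its underside, x along its length. Two to four exist (absent ones read None); they start lying flat in the crate
- lever_a (a joint): another lever of the row (white), same make as the red one; 0 off, 0.8 on; must stay off
- lever_b (a joint): another lever of the row (white), same make as the red one; 0 off, 0.8 on; must stay off
- lever_c (a joint): another lever of the row (white), same make as the red one; 0 off, 0.8 on; must stay off
Mind the look-alikes: they are no part of the job. Leave any pink or purple look-alike of the pack2 alone.

How it is judged (in metres and radians):
On the way, in this order (a step that is already met when the one before it is completed fails the run):
1. the cover's tab is pried up at least 8 mm by the pry tool (z of cover_notch in the frame of station above 0.055 m and contact force between pry and cover above 0.2 N), for 0.05 s.
2. the cover lies in the grey tray and every blue pack lies in the charging bay (x of pack1 in the frame of charge_bay between -0.053 and 0.053 m and y of pack1 in the frame of charge_bay between -0.05 and 0.05 m and z of pack1 in the frame of charge_bay between -0.006 and 0.013 m and linear speed of each of pack1, pack2, pack3, pack4, cover below 0.03 m/s and x of pack2 in the frame of charge_bay between -0.053 and 0.053 m and y of pack2 in the frame of charge_bay between -0.05 and 0.05 m and z of pack2 in the frame of charge_bay between -0.006 and 0.013 m and x of pack3 in the frame of charge_bay between -0.053 and 0.053 m and y of pack3 in the frame of charge_bay between -0.05 and 0.05 m and z of pack3 in the frame of charge_bay between -0.006 and 0.013 m and x of pack4 in the frame of charge_bay between -0.053 and 0.053 m and y of pack4 in the frame of charge_bay between -0.05 and 0.05 m and z of pack4 in the frame of charge_bay between -0.006 and 0.013 m and x of cover in the frame of cover_tray between -0.05 and 0.05 m and y of cover in the frame of cover_tray between -0.045 and 0.045 m and z of cover in the frame of cover_tray below 0.016 m and angle between cover's own z axis and vertical below 0.25 rad), for 0.2 s.
3. the stylus pushes the red lever over while cover and packs are in place (value of joint lever_red above 0.6 rad and contact force between stylus and rocker_red above 0.05 N), for 0.05 s.
At the end, for the whole second after the job is handed in: Red lever above 0.6, white ones below 0.3; cover upright in the grey tray; each blue pack on the bay floor, centre within 53 mm (x), 50 mm (y) of the bay centre, none stacked; pry tool and stylus on the mat, origins inside its outline; other things in the crate; all at rest (all of step 2 and x of pry in the frame of mat between -0.105 and 0.105 m and y of pry in the frame of mat between -0.085 and 0.085 m and z of pry in the frame of mat between -0.004 and 0.016 m and linear speed of each of pry, stylus below 0.03 m/s and x of stylus in the frame of mat between -0.105 and 0.105 m and y of stylus in the frame of mat between -0.085 and 0.085 m and z of stylus in the frame of mat between -0.004 and 0.016 m and value of joint lever_red above 0.6 rad and value of joint each of lever_a, lever_b, lever_c below 0.3 rad and x of old_pack in the frame of crate between -0.12 and 0.12 m and y of old_pack in the frame of crate between -0.082 and 0.082 m and z of each of old_pack, offcut, hinge_block, puppet_hand in the frame of crate below 0.03 m and x of offcut in the frame of crate between -0.12 and 0.12 m and y of offcut in the frame of crate between -0.082 and 0.082 m and x of hinge_block in the frame of crate between -0.12 and 0.12 m and y of hinge_block in the frame of crate between -0.082 and 0.082 m and x of puppet_hand in the frame of crate between -0.12 and 0.12 m and y of puppet_hand in the frame of crate between -0.082 and 0.082 m); the robot touches nothing.
It fails at once if a white lever is switched over (value of joint any of lever_a, lever_b, lever_c above 0.4 rad).
It fails at once if the fingers push the levers (contact force between the fingers and rocker_red above 0.5 N).
It fails at once if the small puppet head is knocked over (angle between head_small's own z axis and vertical above 0.6 rad).
Of pack1, pack2, pack3, pack4 only 2 to 4 are there at a start; the rules pass over those that are not, and their reading is None.
At some moment in a run one of pry, stylus, pack1, pack2, pack3, pack4 may be knocked a few centimetres aside while the robot is not near it.
It also fails if it takes over 210 s, if anything falls off the work surface, if the arm or the gripper's body presses on something with over 40 N, if the wrist force passes 120 N, or if a joint passes its speed limit or range.

## Working session

There is one attempt and no reset: what is moved stays moved. The work goes in short steps, Python scripts to look and compute and a shell command to move; the robot and the scene stay as the last step left them, time stands still between calls to the robot, and variables do not carry over. Pictures are saved under pics/ and viewed, at most 14 in all, crops included, and the job is handed in when it is done.

```bash
mkdir -p pics; ls; cat > h.py <<'E'
from workcell import *
import numpy as np, cv2
def cast(cam,u,v,z):
    c=get_calibration(cam);K=np.array(c["mtx"]);R=np.array(c["R"]);t=np.array(c["t"]).ravel()
    o=-R.T@t; d=R.T@np.linalg.inv(K)@np.array([u,v,1.]); return o+d*(z-o[2])/d[2]
def proj(cam,X):
    c=get_calibration(cam);p=np.array(c["mtx"])@(np.array(c["R"])@np.array(X,float)+np.array(c["t"]).ravel());return p[:2]/p[2]
def cloud(cam,dep):
    c=get_calibration(cam);K=np.array(c["mtx"]);R=np.array(c["R"]);t=np.array(c["t"]).ravel()
    v,u=np.mgrid[:384,:512]; P=np.stack([(u-K[0,2])/K[0,0]*dep,(v-K[1,2])/K[1,1]*dep,dep],-1)
    W=(P-t)@R; W[dep==0]=np.nan; return W
E
python3 - <<'E'
from h import *
for n in("top","side"):
    p,d=grab_frame(n); cv2.imwrite(f"pics/{n}0.png",cv2.resize(p,(800,600),interpolation=cv2.INTER_CUBIC)); np.savez(f"{n}0.npz",p=p,d=d)
    c=get_calibration(n); R=np.array(c["R"]); print(n,-R.T@np.array(c["t"]).ravel(),R.round(2).tolist(),c["mtx"])
s=get_state();print({k:np.round(v,3).tolist() for k,v in s.items()})
import workcell; print([x for x in dir(workcell) if x[0]!='_'])
E
```

```text
pics
top [ 326.90636676  -46.1143274  1071.73135758] [[-0.12, -0.99, -0.0], [-0.97, 0.12, -0.21], [0.21, -0.02, -0.98]] [[347.87289313   0.         257.1966802 ]
 [  0.         347.87289313 190.91318606]
 [  0.           0.           1.        ]]
side [  93.19031664 -965.55082785  766.80681885] [[0.9, -0.44, -0.01], [-0.25, -0.5, -0.83], [0.36, 0.75, -0.56]] [[390.18598935   0.         254.58579847]
 [  0.         390.18598935 194.47120727]
 [  0.           0.           1.        ]]
{'clock': 0.1, 'joint_pos': [-0.971, 0.256, 0.107, -0.0, -1.424, -0.285], 'joint_vel': [-0.001, -0.002, 0.002, 0.002, -0.0, 0.002], 'joint_torque': [-0.002, -38.76, 23.848, 5.378, -0.004, -0.0], 'position': [170.217, -522.548, 230.499], 'eef_rot': [0.492, -3.102, -0.003], 'wrist_force': [0.037, -0.994, -0.803], 'moment': [0.0, 0.01, -0.014], 'gripper_force': 0.0, 'opening': 85.236}
['MotionError', 'finish_job', 'get_calibration', 'get_state', 'grab_frame', 'pinch_z']
```

View pics/top0.png

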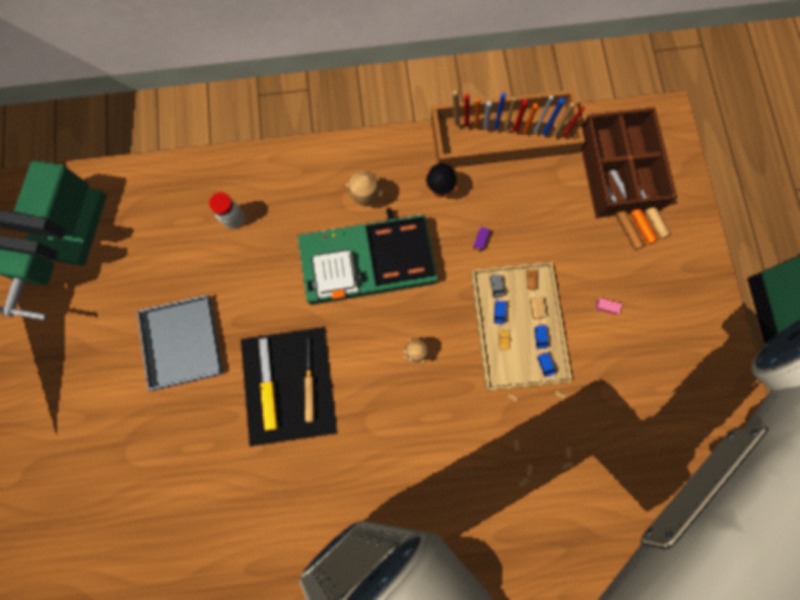

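View pics/side0.png

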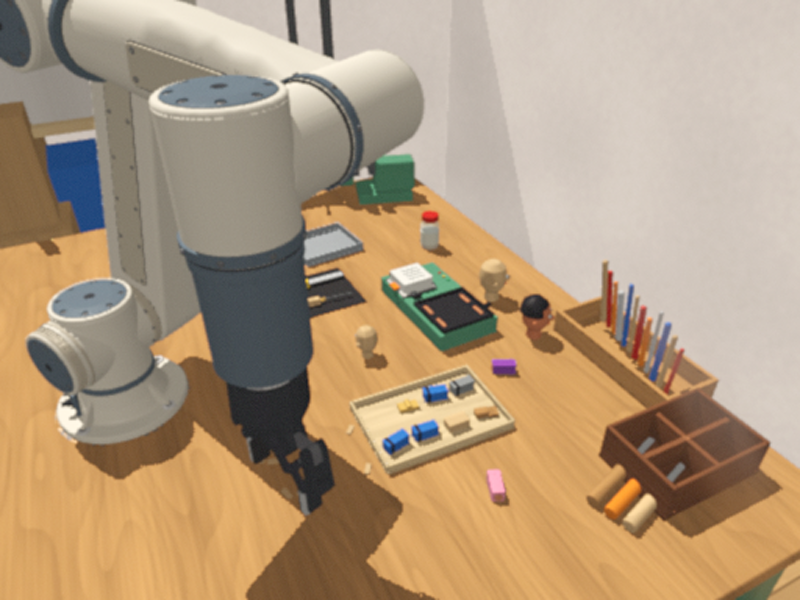

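The top view shows the station at (368,258) with its cover at (335,272) and tab at (338,293). The pry tool is at (266,385) and the stylus at (308,380). The tray is at (180,342) and the three blue packs are at (501,312), (542,336) and (547,364). The small head is at (417,349). The side view agrees with this.

```bash
cat >> h.py <<'E'
def rect(mask,cam,z,off=(0,0)):
    "largest blob(s) -> world minAreaRect at height z"
    n,l,st,_=cv2.connectedComponentsWithStats(mask.astype(np.uint8)); out=[]
    for i in range(1,n):
        if st[i,4]<12: continue
        cs,_=cv2.findContours((l==i).astype(np.uint8),cv2.RETR_EXTERNAL,cv2.CHAIN_APPROX_NONE)
        v,u=np.nonzero(l==i)
        W=np.array([cast(cam,a,b,z)[:2] for a,b in zip(u,v)],np.float32)
        r=cv2.minAreaRect(W); a=r[2]; w,h=r[1]
        if w<h: a+=90
        a=(a+90)%180-90
        out.append((st[i,4],W.mean(0).round(1).tolist(),np.round(r[0],1).tolist(),np.round(sorted(r[1])[::-1],1).tolist(),round(a,1),(int(u.mean()),int(v.mean()))))
    return sorted(out,key=lambda o:-o[0])
E
python3 - <<'E'
from h import *
f=np.load("top0.npz");p,d=f["p"],f["d"];W=cloud("top",d)
hsv=cv2.cvtColor(p,cv2.COLOR_BGR2HSV);H,S,V=[hsv[...,i].astype(int) for i in range(3)]
roi=np.zeros(H.shape,bool);roi[100:300,80:380]=1
M={"blue":((H>105)&(H<122)&(S>150),22),"green":((H>60)&(H<90)&(S>100),40),"yellow":((H>22)&(H<32)&(S>180)&(V>150),18),
"tab":((H>2)&(H<14)&(S>190)&(V>170),50),"white":((S<40)&(V>150),68),"tray":((S<60)&(V>80)&(V<150),22),"black":((V<45),3),"purple":((H>125)&(H<150)&(S>100),20)}
for k,(m,z) in M.items():
    print(k,z)
    for o in rect(m&roi,"top",z)[:5]: print("  ",o)
for k,uv in dict(deck=(205,150),bay=(258,160),cover=(214,175),yel=(171,258),tray=(115,220),mat=(180,270),b1=(320,199),table=(230,240),crate=(335,225),tab=(216,188),head=(267,222)).items():
    print(k,W[uv[1],uv[0]].round(1))
a=p[185:300,90:225];b=p[130:255,180:380]
cv2.imwrite("pics/z1.png",cv2.resize(p[125:295,85:375],(800,469),interpolation=cv2.INTER_CUBIC))
E
```

```text
blue 22
   (np.int32(85), [391.29998779296875, -329.6000061035156], [391.3, -329.7], [37.4, 20.5], 11.8, (349, 232))
   (np.int32(84), [446.0, -329.5], [445.7, -329.8], [37.8, 20.3], -2.2, (346, 214))
   (np.int32(78), [504.8999938964844, -257.3999938964844], [504.4, -258.3], [38.0, 18.5], -9.1, (319, 198))
green 40
   (np.int32(1163), [642.0999755859375, 24.0], [639.0, -10.1], [252.2, 138.0], -87.4, (223, 165))
yellow 18
   (np.int32(203), [378.20001220703125, 209.8000030517578], [379.5, 210.2], [86.7, 21.1], 1.9, (171, 259))
tab 50
   (np.int32(55), [798.4000244140625, 276.29998779296875], [796.0, 275.7], [48.8, 30.9], -48.2, (137, 126))
   (np.int32(30), [572.0, 52.70000076293945], [571.8, 52.6], [18.1, 12.4], 84.3, (215, 187))
white 68
   (np.int32(585), [611.0, 55.70000076293945], [608.9, 53.1], [82.9, 74.4], 2.7, (212, 174))
   (np.int32(103), [459.1000061035156, 197.3000030517578], [460.7, 197.6], [76.0, 11.3], 2.2, (169, 230))
   (np.int32(19), [452.79998779296875, 355.29998779296875], [453.5, 356.1], [17.7, 10.8], 69.3, (114, 239))
   (np.int32(15), [455.79998779296875, 298.79998779296875], [455.8, 298.8], [17.6, 7.9], -69.8, (134, 236))
tray 22Traceback (most recent call last):
  File "<stdin>", line 9, in <module>
  File "h.py", line 19, in rect
    W=np.array([cast(cam,a,b,z)[:2] for a,b in zip(u,v)],np.float32)
                ~~~~^^^^^^^^^^^
  File "h.py", line 4, in cast
    c=get_calibration(cam);K=np.array(c["mtx"]);R=np.array(c["R"]);t=np.array(c["t"]).ravel()
ValueError: time passes only in moves, steps and waits
```

```bash
sed -i 's/^import numpy.*/import numpy as np, cv2, functools\nget_calibration=functools.cache(get_calibration)/' h.py
python3 - <<'E'
from h import *
f=np.load("top0.npz");p,d=f["p"],f["d"];W=cloud("top",d)
hsv=cv2.cvtColor(p,cv2.COLOR_BGR2HSV);H,S,V=[hsv[...,i].astype(int) for i in range(3)]
roi=np.zeros(H.shape,bool);roi[100:300,80:380]=1
M={"tray":((S<60)&(V>60)&(V<150),22),"mat":((V<45),3),"bay":(V<45,49),"purple":((H>125)&(H<150)&(S>100),20)}
for k,(m,z) in M.items():
    print(k,z)
    for o in rect(m&roi,"top",z)[:4]: print("  ",o)
for k,uv in dict(deck=(202,150),bay=(258,160),cover=(214,175),yel=(171,258),blade=(169,230),tray=(115,220),mat=(180,270),b1=(320,199),b3=(349,232),table=(230,240),crate=(335,225),tab=(216,188),head=(267,222),sty=(197,255)).items():
    w=W[uv[1]-1:uv[1]+2,uv[0]-1:uv[0]+2].reshape(-1,3);print(k,np.nanmedian(w,0).round(1))
cv2.imwrite("pics/z1.png",cv2.resize(p[125:295,85:375],(800,469),interpolation=cv2.INTER_CUBIC))
for n,uv in dict(sty_front=(198,250),).items(): print(cast("top",*uv,10))
print(pinch_z)
E
```

```text
tray 22
   (np.int32(2022), [526.5, 368.29998779296875], [522.3, 372.4], [159.7, 140.4], 6.4, (115, 217))
   (np.int32(112), [766.0, 253.89999389648438], [765.7, 254.0], [40.5, 37.6], -59.1, (148, 138))
   (np.int32(83), [472.29998779296875, 209.8000030517578], [469.7, 209.0], [82.6, 20.0], 1.6, (168, 228))
   (np.int32(81), [558.0999755859375, -260.5], [557.1, -260.9], [42.2, 20.8], 2.0, (317, 182))
mat 3
   (np.int32(2776), [413.8999938964844, 167.5], [414.6, 171.4], [201.7, 163.1], 1.3, (185, 246))
   (np.int32(1232), [659.0, -80.19999694824219], [659.5, -80.2], [126.4, 123.1], 2.7, (256, 159))
   (np.int32(271), [805.0999755859375, -185.5], [807.1, -185.7], [67.5, 56.2], -7.6, (282, 114))
   (np.int32(13), [611.7000122070312, 3.799999952316284], [612.4, 3.2], [13.2, 6.3], -6.1, (231, 177))
bay 49
   (np.int32(2776), [410.20001220703125, 158.3000030517578], [410.8, 162.0], [193.0, 156.1], 1.3, (185, 246))
   (np.int32(1232), [644.7000122070312, -78.80000305175781], [645.2, -78.7], [121.0, 117.8], 2.7, (256, 159))
   (np.int32(271), [784.5, -179.5], [786.4, -179.6], [64.6, 53.8], -7.6, (282, 114))
   (np.int32(13), [599.4000244140625, 1.7000000476837158], [600.1, 1.1], [12.6, 6.1], -6.1, (231, 177))
purple 20
   (np.int32(72), [658.7999877929688, -245.3000030517578], [659.4, -245.4], [40.1, 18.0], -26.4, (308, 152))
deck [700.9  85.1  39.2]
bay [645.5 -84.   42.5]
cover [607.6  53.   67. ]
yel [383.2 209.   21. ]
blade [467.8 210.8  13.8]
tray [520.1 376.7   4.6]
mat [345.5 189.1   1.8]
b1 [ 503.8 -257.8   26.1]
b3 [ 393.5 -326.8   27.8]
table [4.16e+02 3.08e+01 1.00e-01]
crate [ 421.5 -294.5    4.6]
tab [571.6  52.5  50.3]
head [448.6 -85.8  67.5]
sty [382.5 132.   19.5]
[397.37497898 129.09100624  10.        ]
18.700000000000003
```

View pics/z1.png

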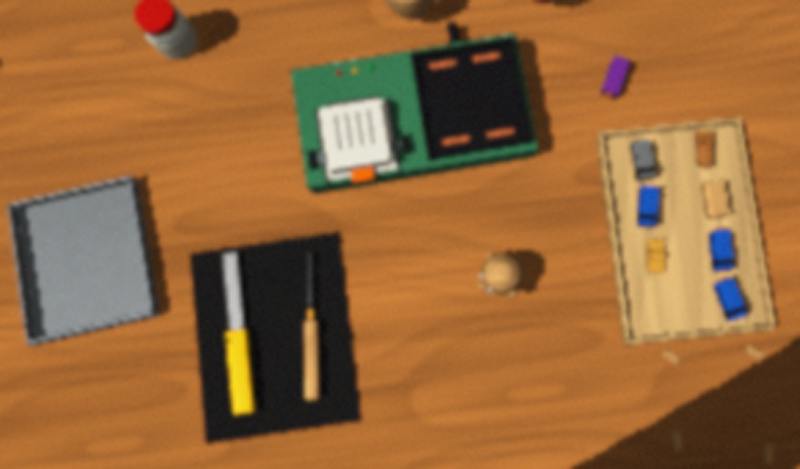

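The crop shows the mat with both tools, the station with its bay at (475,97), and three blue packs at (650,205), (722,250) and (731,297). Next I refine the positions with depth.

```bash
python3 - <<'E'
from h import *
f=np.load("top0.npz");p,d=f["p"],f["d"];W=cloud("top",d);X,Y,Z=W[...,0],W[...,1],W[...,2]
def fit(n,m):
    P=W[m][:,:2].astype(np.float32);r=cv2.minAreaRect(P);w,h=r[1];a=r[2]+(90 if w<h else 0);a=(a+90)%180-90
    print(n,len(P),np.round(r[0],1),np.round(sorted(r[1])[::-1],1),round(a,1),"z",np.nanmedian(W[m][:,2]).round(1),"mean",P.mean(0).round(1))
box=lambda a,b,c,e,z0,z1:(X>a)&(X<b)&(Y>c)&(Y<e)&(Z>z0)&(Z<z1)
fit("cover",box(540,680,0,110,62,75)); fit("station",box(540,740,-170,150,36,90));fit("tray",box(420,640,280,470,15,30))
fit("pryh",box(300,430,185,235,17,30));fit("pryb",box(425,540,185,235,10,16));fit("styh",box(300,430,115,150,14,30))
fit("head",box(380,500,-130,-50,20,90))
fit("crate",box(300,620,-400,-190,12,22))
for c in((391,-330),(446,-330),(504,-258)): fit("pack",box(c[0]-35,c[0]+35,c[1]-25,c[1]+25,22,34))
hsv=cv2.cvtColor(p,cv2.COLOR_BGR2HSV);H,S,V=[hsv[...,i].astype(int) for i in range(3)]
fit("tab",(H>2)&(H<14)&(S>190)&(V>170)&box(540,600,20,90,30,60))
wood=(S>90)&(V>110)&box(300,440,115,150,8,30);fit("stywood",wood)
m=(V>0)&box(430,520,115,150,7,20);fit("rod",m)
E
```

```text
cover 504 [615.   53.5] [71.2 65.7] 2.6 z 67.5 mean [614.5  53.6]
station 3582 [642.2 -11.1] [259.5 144.1] -87.4 z 41.6 mean [640.5 -11.3]
tray 348 [524.6 374. ] [160.7 141.9] 6.4 z 20.8 mean [524.9 375.3]
pryh 219 [381.1 207.4] [88.9 22.2] 1.6 z 20.7 mean [381.  207.1]
pryb 120 [468.  209.8] [85.8 14.6] 1.3 z 13.5 mean [468.5 209.6]
styh 133 [385.6 129. ] [88.7 12.4] -4.6 z 18.0 mean [382.  129.6]
head 189 [446.2 -85.2] [43.6 41.7] 68.4 z 60.7 mean [445. -84.]
crate 702 [ 476.6 -295.2] [240.5 165.4] -1.4 z 17.0 mean [ 483.6 -300.3]
pack 104 [ 397.5 -330.6] [55.2 23.4] 7.4 z 26.4 mean [ 393.1 -330.8]
pack 102 [ 439.5 -329.7] [56.5 19.8] -2.9 z 26.7 mean [ 444.3 -329.8]
pack 99 [ 510.7 -259.1] [56.  19.1] -10.4 z 26.1 mean [ 506.8 -258.3]
tab 28 [573.   52.8] [19.4 11.5] -87.1 z 50.6 mean [572.3  52.5]
stywood 122 [388.9 129.8] [94.9 10.1] -5.0 z 18.0 mean [385.7 130.2]
rod 46 [466.3 131.3] [70.7 19.8] -6.8 z 12.3 mean [462.5 125.4]
```

```bash
python3 -m inch '[[[0,0,-3.2],[0.046,0.02,0],-1],[[0,0,-3.2],[0.046,0.02,0],-1],[[0,0,-3.2],[0.046,0.02,0],-1],[[0,0,-3.2],[0.046,0.02,0],-1],[[0,0,-3.2],[0,0.05,0],-1]]'; python3 -m inch '[[[0,0,0],[0,0.05,0],-1],[[0,0,0],[0,0.05,0],-1],[[0,0,0],[0,0.05,0],-1],[[0,0,0],[0,0.05,0],-1],[[0,0,0],[0,0.05,0],-1]]';python3 -m inch '[[[0,0,0],[0,0.05,0],-1],[[0,0,0],[0,0.05,0],-1],[[0,0,0],[0,0.05,0],-1],[[0,0,0],[0,0.05,0],-1],[[0,0,0],[0,0.05,0],-1]]'
```

```text
clock: 0.6
position: [357.8, -392.7, 226.5]
eef_rot: [0.054, -3.136, -0.007]
wrist_force: [0.3, 2.2, -1.1]
opening: 85.2
gripper_force: 0.0
clock: 1.1
position: [353.0, -141.5, 231.0]
eef_rot: [0.055, -3.141, -0.0]
wrist_force: [1.0, 0.5, -0.4]
opening: 85.6
gripper_force: 0.0
clock: 1.6
position: [352.9, 108.7, 231.4]
eef_rot: [-0.057, 3.141, 0.001]
wrist_force: [1.9, 0.5, -0.5]
opening: 85.5
gripper_force: 0.0
```

```bash
python3 -m inch '[[[0,0,-0.4],[0.029,0.05,-0.03],0],[[0,0,0],[0.0286,0.0495,-0.03],0],[[0,0,0],[0,0,-0.04],0],[[0,0,0],[0,0,-0.04],0],[[0,0,0],[0,0,0],0]]'; python3 -m inch '[[[0,0,0],[0,0,-0.04],0],[[0,0,0],[0,0,-0.027],0],[[0,0,0],[0,0,-0.01],0],[[0,0,0],[0,0,-0.01],0],[[0,0,0],[0,0,0],0]]'
python3 - <<'E'
from h import *
p,d=grab_frame("side");cv2.imwrite("pics/s1.png",cv2.resize(p[120:270,130:330],(800,600),interpolation=cv2.INTER_CUBIC))
E
```

```text
clock: 2.1
position: [394.4, 181.0, 100.0]
eef_rot: [0.044, -3.131, 0.011]
wrist_force: [0.1, -1.0, 0.6]
opening: 43.0
gripper_force: 0.0
clock: 2.6
position: [399.3, 184.3, 19.5]
eef_rot: [-0.046, 3.139, 0.002]
wrist_force: [0.3, 0.2, 0.2]
opening: 43.1
gripper_force: 0.0
```

View pics/s1.png

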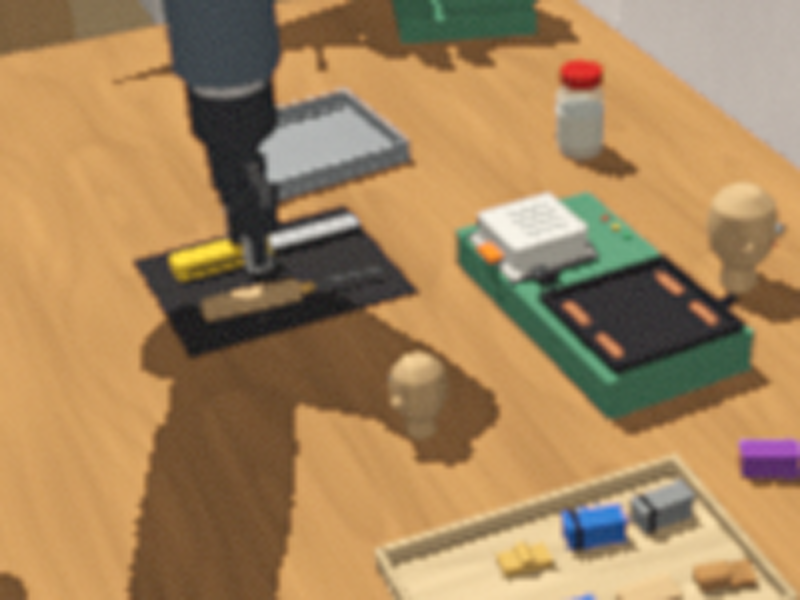

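The gripper stopped about 24 mm short in y because I exceeded the row limit, and it hangs just over the pry handle. I raise it, shift and descend.

```bash
python3 -m inch '[[[0,0,0],[0,0,0.03],0],[[0,0,0],[0.011,0.024,0],0],[[0,0,0],[0,0,0],0],[[0,0,0],[0,0,-0.03],0],[[0,0,0],[0,0,-0.012],0]]'; python3 -m inch '[[[0,0,0],[0,0,-0.0035],0],[[0,0,0],[0,0,0],0.6],[[0,0,0],[0,0,0],1],[[0,0,0],[0,0,0],1],[[0,0,0],[0,0,0],1]]' 100; python3 -m inch '[[[0,0,0],[0,0,0],1],[[0,0,0],[0,0,0],1],[[0,0,0],[0,0,0.04],1],[[0,0,0],[0,0,0.04],1],[[0,0,0],[0,0,0],1]]' 100
python3 - <<'E'
from h import *
p,d=grab_frame("side");cv2.imwrite("pics/s2.png",cv2.resize(p[120:270,130:330],(800,600),interpolation=cv2.INTER_CUBIC))
E
```

```text
clock: 3.15
position: [408.7, 207.3, 5.3]
eef_rot: [0.044, -3.141, -0.0]
wrist_force: [0.2, -1.2, 0.0]
opening: 42.6
gripper_force: 0.0
clock: 3.65
position: [409.9, 208.1, 3.7]
eef_rot: [-0.045, 3.139, 0.002]
wrist_force: [-2.5, -0.6, 7.0]
opening: 19.7
gripper_force: 98.5
clock: 4.15
position: [412.4, 210.0, 88.0]
eef_rot: [-0.047, 3.132, 0.01]
wrist_force: [-0.1, 1.1, -0.9]
opening: 19.9
gripper_force: 98.1
```

View pics/s2.png

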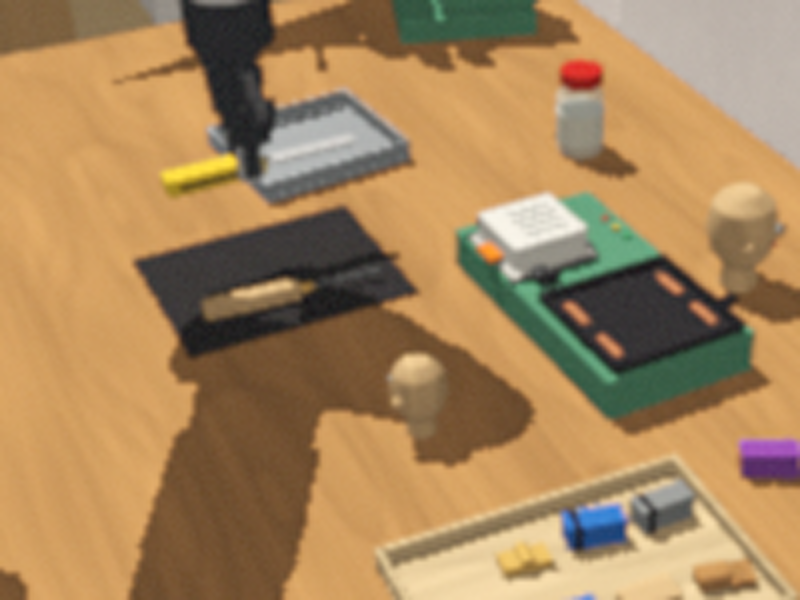

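The pry tool is held level with its blade pointing forward. I move it in front of the tab and measure the blade there.

```bash
python3 -m inch '[[[0,0,0.4],[0.008,-0.041,-0.008],1],[[0,0,0],[0.008,-0.041,-0.008],1],[[0,0,0],[0.008,-0.041,-0.008],1],[[0,0,0],[0.008,-0.039,-0.008],1],[[0,0,0],[0,0,0],1]]'; python3 -m inch '[[[0,0,0],[0,0,0],1],[[0,0,0],[0,0,0],1]]'
cat > pryfit.py <<'E'
from h import *
p,d=grab_frame("top");W=cloud("top",d);X,Y,Z=W[...,0],W[...,1],W[...,2];s=get_state();print(s["position"],s["eef_rot"],s["wrist_force"])
hsv=cv2.cvtColor(p,cv2.COLOR_BGR2HSV);H,S,V=[hsv[...,i].astype(int) for i in range(3)]
x,y,z=s["position"]
m=(X>x+12)&(X<x+130)&(abs(Y-y)<25)&(S<70)&(Z>z-30)&(Z<z+30)&(V>70)
P=W[m];print(len(P),"x",P[:,0].min(),P[:,0].max())
A=np.c_[P[:,0]-x,np.ones(len(P))]
cy=np.linalg.lstsq(A,P[:,1]-y,rcond=None)[0];cz=np.linalg.lstsq(A,P[:,2]-z,rcond=None)[0]
print("slope y,z",cy,cz,"at100 dy,dz",cy[0]*100+cy[1],cz[0]*100+cz[1],"std z",(P[:,2]-z-A@cz).std())
t=(H>2)&(H<14)&(S>190)&(V>150)&(X>540)&(X<600)&(Y>20)&(Y<90);print("tab",np.median(W[t],0),W[t].min(0))
E
python3 pryfit.py
```

```text
clock: 4.7
position: [439.5, 41.5, 48.5]
eef_rot: [0.048, -3.137, 0.003]
wrist_force: [0.0, 0.2, -0.2]
opening: 19.5
gripper_force: 98.3
clock: 4.9
position: [441.0, 46.0, 50.3]
eef_rot: [0.056, -3.141, -0.0]
wrist_force: [-0.1, 0.7, -0.2]
opening: 19.6
gripper_force: 98.3
[441.0988793   46.30886956  50.45985818] [-5.74904272e-02  3.14103893e+00  2.79777199e-04] [-0.40093726 -0.67884936 -1.45881857]Traceback (most recent call last):
  File "pryfit.py", line 6, in <module>
    P=W[m];print(len(P),"x",P[:,0].min(),P[:,0].max())
                            ~~~~~~~~~~^^
    return umr_minimum(a, axis, None, out, keepdims, initial, where)
ValueError: zero-size array to reduction operation minimum which has no identity
```

```bash
python3 - <<'E'
from h import *
p,d=grab_frame("top");q,e=grab_frame("side");np.savez("s3.npz",p=q,d=e,pt=p,dt=d)
cv2.imwrite("pics/s3.png",np.hstack([cv2.resize(p[130:280,160:293],(400,450),interpolation=cv2.INTER_CUBIC),cv2.resize(q[150:238,210:288],(400,450),interpolation=cv2.INTER_CUBIC)]))
E
```

```text
(no output)
```

View pics/s3.png

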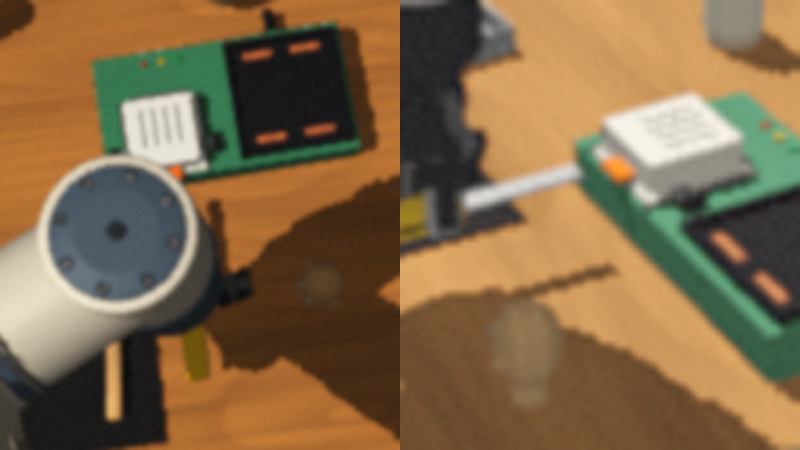

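The arm hides the blade from above, but the side view shows it clearly, with the tip at about (245,184) in the full frame. I measure it in the side cloud.

```bash
cat > pryfit.py <<'E'
from h import *
import sys
q,e=grab_frame("side")
W=cloud("side",e);X,Y,Z=W[...,0],W[...,1],W[...,2];s=get_state();x,y,z=s["position"];print(np.round(s["position"],1),np.round(s["wrist_force"],1))
hsv=cv2.cvtColor(q,cv2.COLOR_BGR2HSV);H,S,V=[hsv[...,i].astype(int) for i in range(3)]
m=(X>x+20)&(X<x+112)&(abs(Y-y)<25)&(S<70)&(V>80)&(abs(Z-z-8)<20)&(X<(float(sys.argv[1]) if len(sys.argv)>1 else 999))
P=W[m];A=np.c_[P[:,0]-x,np.ones(len(P))]
print(len(P),"x",P[:,0].min()-x,P[:,0].max()-x)
cy=np.linalg.lstsq(A,P[:,1]-y,rcond=None)[0];cz=np.linalg.lstsq(A,P[:,2]-z,rcond=None)[0]
print("slope y,z",cy,cz,"at100 dy,dz",cy[0]*100+cy[1],cz[0]*100+cz[1],"std z",(P[:,2]-z-A@cz).std())
t=(H>2)&(H<14)&(S>180)&(V>130)&(X>540)&(X<600)&(Y>20)&(Y<90);print("tab",t.sum(),np.median(W[t],0),W[t].min(0),W[t].max(0))
def b(n,x0,x1,y0,y1,z0,z1):
    m=(X>x0)&(X<x1)&(Y>y0)&(Y<y1)&(Z>z0)&(Z<z1);print(n,m.sum(),np.median(W[m],0).round(1))
b("deck",680,705,60,100,30,50);b("covertop",590,640,35,70,60,90);b("table",560,600,-180,-150,-10,10)
E
python3 pryfit.py; python3 - <<'E'
from h import *
print(cast("side",245.1,183.6,58),proj("side",(567,51.6,47)),proj("side",(567,39.6,47)),proj("side",(567,63.6,47)))
E
```

```text
[441.2  46.4  50.6] [ 0.4 -0.1 -0.6]
73 x 20.514540808808704 100.3109920205327
slope y,z [ 0.02627798 -1.6559078 ] [5.09112393e-03 9.54020332e+00] at100 dy,dz 0.9718899399278862 10.04931571157965 std z 1.5454902781311395
tab 1 [575.86430868  42.80782643  49.00496345] [575.86430868  42.80782643  49.00496345] [575.86430868  42.80782643  49.00496345]
deck 39 [693.5  78.   40.5]
covertop 78 [615.8  53.2  68.6]
table 79 [ 5.797e+02 -1.662e+02  4.000e-01]
[544.15701415  45.94296825  58.        ] [250.54570834 183.88560602] [252.07001737 185.59123684] [249.0417195  182.20271255]
```

```bash
python3 -m inch '[[[0,0,0.3],[0.008,0.003,-0.008],1],[[0,0,0],[0.006,0,-0.007],1],[[0,0,0],[0,0,0],1],[[0,0,0],[0,0,0],1]]'; python3 pryfit.py 555
python3 - <<'E'
from h import *
q,e=grab_frame("side");cv2.imwrite("pics/s4.png",cv2.resize(q[165:210,225:285],(800,600),interpolation=cv2.INTER_CUBIC))
E
```

```text
clock: 5.5
position: [455.0, 48.4, 34.9]
eef_rot: [0.064, -3.14, 0.001]
wrist_force: [-0.2, -0.3, -0.8]
opening: 19.6
gripper_force: 98.3
[455.   48.4  35.2] [ 1.1  0.8 -1. ]
72 x 20.07708443404539 98.96732128919496
slope y,z [ 0.02848075 -2.22453593] [-1.21303489e-03  9.72301224e+00] at100 dy,dz 0.6235386526262761 9.601708746346615 std z 1.6819350968003233
tab 1 [574.14109665  39.20784841  51.56761404] [574.14109665  39.20784841  51.56761404] [574.14109665  39.20784841  51.56761404]
deck 40 [692.   80.9  40.2]
covertop 78 [615.   50.2  68.8]
table 78 [ 580.3 -165.7    0.6]
```

View pics/s4.png

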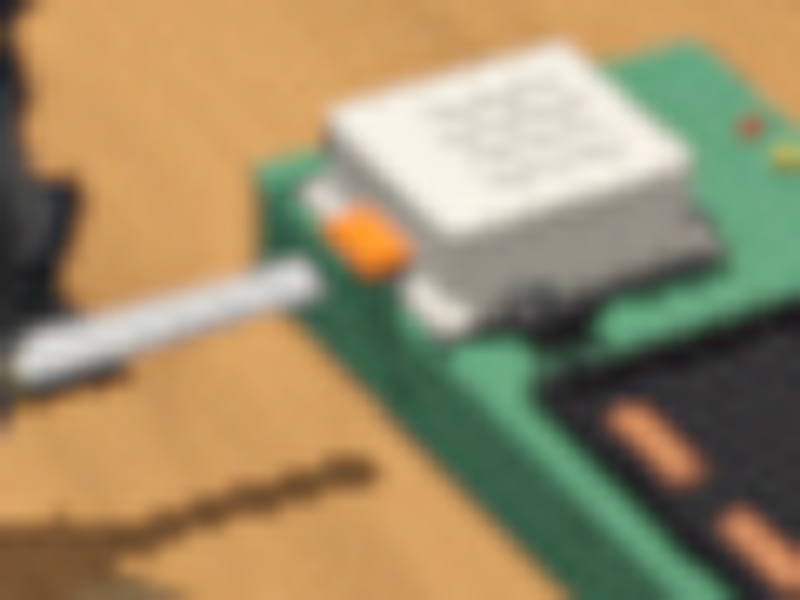

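The blade tip at (320,275) lines up with the tab at (370,245). I insert it.

```bash
python3 -m inch '[[[0,0,0],[0.006,0.0003,0],1],[[0,0,0],[0.005,0.0002,0],1],[[0,0,0],[0,0,0],1],[[0,0,0],[0,0,0],1]]'; python3 -m inch '[[[0,0,0],[0.005,0.0003,0],1],[[0,0,0],[0.005,0.0002,0],1],[[0,0,0],[0,0,0],1],[[0,0,0],[0,0,0],1]]'
```

```text
clock: 6.0
position: [466.3, 49.0, 35.5]
eef_rot: [0.064, -3.141, -0.0]
wrist_force: [0.4, 0.1, -0.1]
opening: 19.8
gripper_force: 98.3
clock: 6.4
position: [476.2, 49.5, 35.4]
eef_rot: [0.064, -3.141, -0.0]
wrist_force: [-0.0, -0.1, -0.3]
opening: 20.0
gripper_force: 98.3
```

```bash
python3 -m inch '[[[0,0,0],[0,0,0.003],1],[[0,0,0],[0,0,0.002],1],[[0,0,0],[0,0,0],1]]' 120;  python3 -m inch '[[[0,0,0],[0,0,0.003],1],[[0,0,0],[0,0,0.003],1],[[0,0,0],[0,0,0],1]]'; python3 - <<'E'
from h import *
q,e=grab_frame("side");cv2.imwrite("pics/s5.png",cv2.resize(q[165:210,225:285],(800,600),interpolation=cv2.INTER_CUBIC))
E
```

```text
clock: 6.7
position: [475.7, 49.4, 40.3]
eef_rot: [0.064, -3.14, 0.0]
wrist_force: [2.5, 0.2, -5.7]
opening: 19.4
gripper_force: 121.3
clock: 7.0
position: [475.6, 49.4, 46.3]
eef_rot: [0.064, -3.14, 0.0]
wrist_force: [2.7, 0.5, -9.5]
opening: 18.9
gripper_force: 120.9
```

View pics/s5.png

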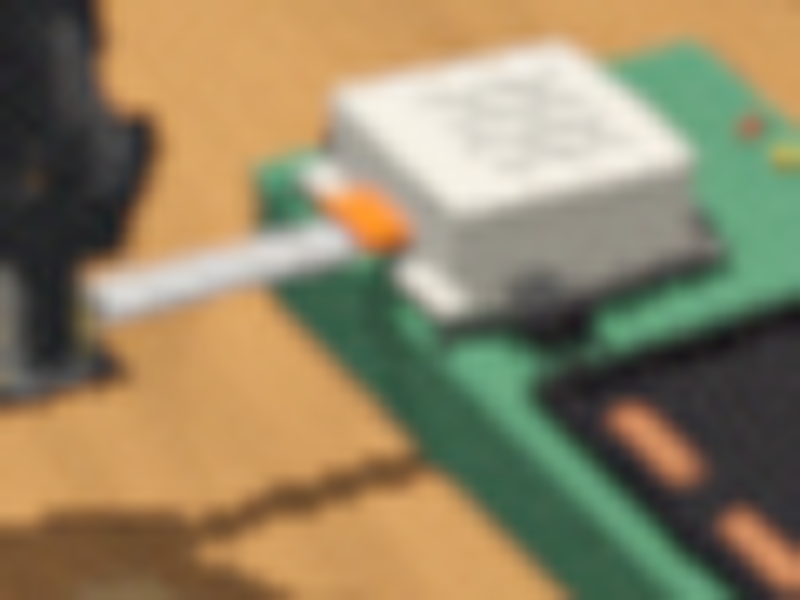

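The blade is under the tab and the cover is lifting; the tab is now at (370,215). I carry on up.

```bash
for i in 1; do python3 -m inch '[[[0,0,0],[0,0,0.003],1],[[0,0,0],[0,0,0.002],1],[[0,0,0],[0,0,0],1]]'; python3 -m inch '[[[0,0,0],[0,0,0.003],1],[[0,0,0],[0,0,0.002],1],[[0,0,0],[0,0,0],1]]'; done; python3 - <<'E'
from h import *
q,e=grab_frame("side")
t=cv2.inRange(cv2.cvtColor(q,cv2.COLOR_BGR2HSV),(2,180,130),(14,255,255));t[:165]=0;t[210:]=0;t[:,:245]=0;t[:,262:]=0
v,u=np.nonzero(t);print(len(u),u.mean(),v.mean(),v.max())
E
```

```text
clock: 7.35
position: [476.8, 49.6, 52.4]
eef_rot: [-0.065, 3.139, 0.0]
wrist_force: [0.9, -0.6, -0.2]
opening: 19.0
gripper_force: 121.9
clock: 7.65
position: [477.1, 49.8, 57.7]
eef_rot: [-0.064, 3.138, 0.001]
wrist_force: [-0.2, 1.2, -0.7]
opening: 18.9
gripper_force: 121.9
3 254.0 178.0 179
```

```bash
cat > cov.py <<'E'
from h import *
for n in("side","top"):
    q,e=grab_frame(n);W=cloud(n,e);X,Y,Z=W[...,0],W[...,1],W[...,2];hsv=cv2.cvtColor(q,cv2.COLOR_BGR2HSV);S,V=hsv[...,1],hsv[...,2]
    m=(X>570)&(X<660)&(Y>10)&(Y<100)&(Z>62)&(Z<100)&(S<50)&(V>150);P=W[m]
    if len(P)<30: print(n,"few");continue
    A=np.c_[P[:,0]-615,P[:,1]-53,np.ones(len(P))];c=np.linalg.lstsq(A,P[:,2],rcond=None)[0]
    r=cv2.minAreaRect(P[:,:2].astype(np.float32));print(n,len(P),"z plane",c.round(3),"mean",P.mean(0).round(1),r)
E
python3 cov.py
```

```text
side 236 z plane [-6.0000e-02 -2.0000e-03  7.7391e+01] mean [610.6  46.2  77.7] ((615.7487182617188, 50.616817474365234), (85.93701171875, 69.99398040771484), 7.989283084869385)
top 234 z plane [-0.093 -0.092 76.031] mean [627.5  38.1  76.2] ((618.0628662109375, 47.65071105957031), (81.54971313476562, 58.412628173828125), 7.943874359130859)
```

```bash
python3 -m inch '[[[0,0,0],[0,0,-0.004],1],[[0,0,0],[0,0,-0.004],1],[[0,0,0],[0,0,-0.003],1],[[0,0,0],[0,0,0],1],[[0,0,0],[0,0,0],1]]'; python3 cov.py; 
```

```text
clock: 8.3
position: [476.0, 49.4, 45.3]
eef_rot: [0.064, -3.14, 0.0]
wrist_force: [-0.4, -0.5, -0.7]
opening: 19.1
gripper_force: 121.9
side 236 z plane [-2.4000e-02 -3.1000e-02  7.2589e+01] mean [612.1  47.5  72.8] ((616.5114135742188, 52.58760452270508), (73.69731140136719, 72.0662612915039), 4.031831741333008)
top 236 z plane [-8.3000e-02 -4.1000e-02  7.2982e+01] mean [627.7  39.   72.5] ((630.9139404296875, 37.00261688232422), (89.23188781738281, 49.77410125732422), 40.337074279785156)
```

The cover rests ajar, with its centre about 5 mm up. I withdraw and take the pry tool back to the mat.

```bash
python3 -m inch '[[[0,0,0],[-0.015,-0.0005,0],1],[[0,0,0],[-0.03,-0.001,0],1],[[0,0,0],[-0.01,0,0.04],1],[[0,0,0],[0,0.04,0],1],[[0,0,0],[0,0.04,0],1]]'; python3 -m inch '[[[0,0,0],[0,0.04,0],1],[[0,0,0],[0,0.039,0],1],[[0,0,0],[0,0,0],1],[[0,0,0],[0,0,0],1],[[0,0,0],[0,0,0],1]]'; python3 cov.py
```

```text
clock: 8.9
position: [421.8, 129.0, 87.3]
eef_rot: [-0.061, 3.137, 0.003]
wrist_force: [0.9, 0.5, -1.5]
opening: 19.3
gripper_force: 122.0
clock: 9.4
position: [421.0, 206.5, 85.5]
eef_rot: [0.064, -3.141, 0.0]
wrist_force: [0.3, 0.6, -0.3]
opening: 19.3
gripper_force: 122.0
side 222 z plane [ 2.8000e-02 -7.3000e-02  7.1807e+01] mean [611.5  48.9  72. ] ((612.8026733398438, 53.317474365234375), (72.4139404296875, 72.65894317626953), 5.12541389465332)
top 511 z plane [ 1.5000e-02 -1.0200e-01  7.1102e+01] mean [614.2  53.9  71. ] ((615.740478515625, 53.994361877441406), (72.19258117675781, 65.6012191772461), 4.523761749267578)
```

```bash
python3 -m inch '[[[0,0,0],[-0.009,0.002,-0.04],1],[[0,0,0],[0,0,-0.03],1],[[0,0,0],[0,0,-0.01],1],[[0,0,0],[0,0,0],1],[[0,0,0],[0,0,-0.001],0.2]]'; python3 -m inch '[[[0,0,0],[0,0,0],0],[[0,0,0],[0,0,0],0],[[0,0,0],[0,0,0.045],0],[[0,0,0],[0,0,0.05],-1],[[0,0,0],[0,0,0.05],-1]]' 60; python3 - <<'E'
from h import *
q,e=grab_frame("side");p,d=grab_frame("top");np.savez("s6.npz",p=q,d=e,pt=p,dt=d)
cv2.imwrite("pics/s6.png",np.hstack([cv2.resize(q[160:210,228:288],(460,383),interpolation=cv2.INTER_CUBIC),cv2.resize(p[150:205,185:234],(340,383),interpolation=cv2.INTER_CUBIC)]))
E
```

```text
clock: 10.0
position: [413.1, 209.1, 5.4]
eef_rot: [-0.064, 3.139, 0.001]
wrist_force: [0.7, -0.2, -0.2]
opening: 32.3
gripper_force: 0.0
clock: 10.5
position: [411.9, 208.5, 151.6]
eef_rot: [0.064, -3.141, 0.0]
wrist_force: [1.1, 2.0, -0.1]
opening: 70.3
gripper_force: 0.0
```

View pics/s6.png

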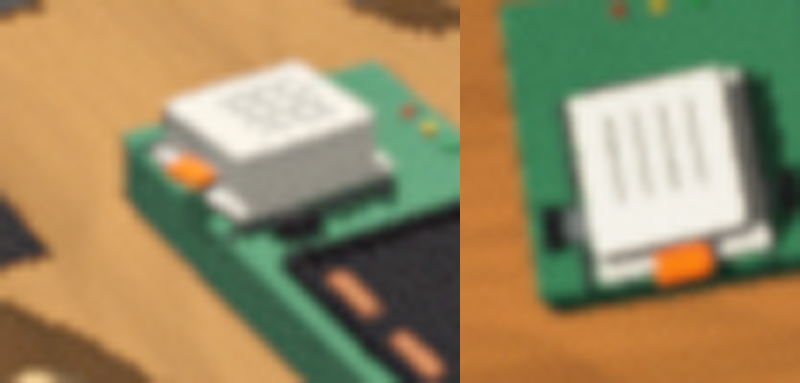

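Now the cover is rolled about 6°, with its right side up on its catch and its left side low. I grip it by the body, a little behind the catches, and lift gently while watching the force.

```bash
python3 -m inch '[[[0,0,0.5],[0.035,-0.026,0],-1],[[0,0,0.5],[0.035,-0.026,0],-1],[[0,0,0.5],[0.035,-0.026,0],-1],[[0,0,0],[0.035,-0.026,0],-1],[[0,0,0],[0.035,-0.026,0],-1]]'; python3 -m inch '[[[0,0,0],[0.035,-0.025,0],-1],[[0,0,0],[0,0,-0.04],-1],[[0,0,0],[0,0,-0.03],-1],[[0,0,0],[0,0,0],-1],[[0,0,0],[0,0,0],-1]]'; python3 -m inch '[[[0,0,0],[0,0,-0.02],-1],[[0,0,0],[0,0,-0.01],-1],[[0,0,0],[0,0,0],-1]]'; python3 -m inch '[[[0,0,0],[0,0,-0.005],-1],[[0,0,0],[0,0,0],-1]]'
```

```text
clock: 11.1
position: [588.6, 77.7, 149.8]
eef_rot: [-0.105, 3.139, 0.0]
wrist_force: [0.9, 1.5, 0.2]
opening: 85.6
gripper_force: 0.0
clock: 11.6
position: [622.4, 53.8, 80.3]
eef_rot: [-0.106, 3.14, -0.001]
wrist_force: [0.7, -0.6, 0.4]
opening: 85.8
gripper_force: 0.0
clock: 11.9
position: [621.8, 54.2, 49.7]
eef_rot: [0.106, -3.139, 0.0]
wrist_force: [0.2, 0.2, 0.4]
opening: 85.6
gripper_force: 0.0
clock: 12.1
position: [622.4, 54.2, 45.0]
eef_rot: [-0.106, 3.139, 0.0]
wrist_force: [-0.8, 0.7, -0.4]
opening: 84.9
gripper_force: 0.0
```

```bash
python3 -m inch '[[[0,0,0],[0,0,0],-0.6],[[0,0,0],[0,0,0],-0.2],[[0,0,0],[0,0,0],0],[[0,0,0],[0,0,0],0]]' 40; python3 -m inch '[[[0,0,0],[0,0,0.003],0],[[0,0,0],[0,0,0.003],0],[[0,0,0],[0,0,0],0]]'; python3 -m inch '[[[0,0,0],[0,0,0.003],0],[[0,0,0],[0,0,0.003],0],[[0,0,0],[0,0,0],0]]'
```

```text
clock: 12.5
position: [622.9, 54.1, 45.6]
eef_rot: [-0.106, 3.138, 0.0]
wrist_force: [-1.8, 0.9, 5.7]
opening: 65.8
gripper_force: 44.2
clock: 12.8
position: [622.1, 54.0, 50.6]
eef_rot: [0.105, -3.14, -0.0]
wrist_force: [-0.4, -0.6, -1.1]
opening: 66.1
gripper_force: 44.0
clock: 13.1
position: [622.5, 54.1, 57.0]
eef_rot: [-0.105, 3.139, 0.0]
wrist_force: [-0.2, 0.7, -0.4]
opening: 66.0
gripper_force: 44.0
```

```bash
python3 -m inch '[[[0,0,0],[0,0,0.03],0],[[0,0,0],[0,0,0.04],0],[[0,0,0],[-0.0114,0.04,0],0],[[0,0,0],[-0.0114,0.04,0],0],[[0,0,0],[-0.0114,0.04,0],0]]'; python3 -m inch '[[[0,0,0],[-0.0114,0.04,0],0],[[0,0,0],[-0.0114,0.04,0],0],[[0,0,0],[-0.0114,0.04,0],0],[[0,0,0],[-0.0114,0.04,0],0],[[0,0,0],[-0.0112,0.04,0],0]]'; python3 -m inch '[[[0,0,0],[0,0,0],0],[[0,0,0],[0,0,0],0],[[0,0,0],[0,0,0],0]]'
python3 - <<'E'
from h import *
q,e=grab_frame("side");p,d=grab_frame("top");np.savez("s7.npz",p=q,d=e,pt=p,dt=d)
W=cloud("side",e);hsv=cv2.cvtColor(q,cv2.COLOR_BGR2HSV);m=(abs(W[...,0]-525)<60)&(abs(W[...,1]-374)<60)&(W[...,2]>60)&(W[...,2]<140)&(hsv[...,1]<50)&(hsv[...,2]>110)
print(m.sum(),W[m].min(0),W[m].max(0),W[m].mean(0))
cv2.imwrite("pics/s7.png",np.hstack([cv2.resize(q[110:190,170:260],(440,390),interpolation=cv2.INTER_CUBIC),cv2.resize(p[155:205,180:226],(359,390),interpolation=cv2.INTER_CUBIC)]))
E
```

```text
clock: 13.6
position: [587.5, 175.1, 126.9]
eef_rot: [-0.103, 3.139, 0.001]
wrist_force: [0.7, 0.2, -0.8]
opening: 65.9
gripper_force: 44.5
clock: 14.1
position: [530.4, 375.6, 126.6]
eef_rot: [-0.105, 3.14, 0.0]
wrist_force: [0.6, 0.2, -0.9]
opening: 65.9
gripper_force: 44.5
clock: 14.4
position: [531.3, 373.3, 126.5]
eef_rot: [0.104, -3.14, 0.001]
wrist_force: [1.0, -0.6, -0.6]
opening: 65.7
gripper_force: 44.5
51 [485.28790752 329.31529096 127.92401802] [564.9388116  384.64270078 139.80760529] [519.46488744 339.13057058 134.57702779]
```

View pics/s7.png

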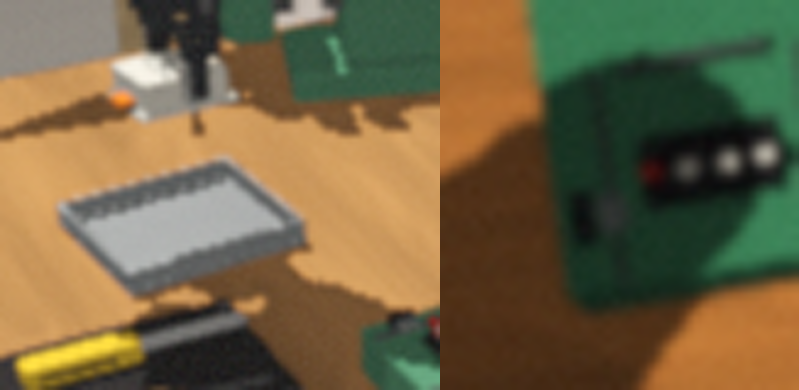

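The cover hangs level above the tray. In the top view, the uncovered red lever is the leftmost of the four. I lower the cover.

```bash
python3 -m inch '[[[0,0,0],[0,0,-0.04],0],[[0,0,0],[0,0,-0.04],0],[[0,0,0],[0,0,-0.02],0],[[0,0,0],[0,0,-0.01],0],[[0,0,0],[0,0,0],0]]'; python3 -m inch '[[[0,0,0],[0,0,-0.003],0],[[0,0,0],[0,0,-0.003],0],[[0,0,0],[0,0,0],0]]';python3 -m inch '[[[0,0,0],[0,0,-0.002],0],[[0,0,0],[0,0,0],0],[[0,0,0],[0,0,0],0]]'
```

```text
clock: 15.0
position: [531.1, 372.8, 15.5]
eef_rot: [0.103, -3.138, 0.003]
wrist_force: [-0.3, -0.0, 0.1]
opening: 66.0
gripper_force: 44.5
clock: 15.3
position: [531.4, 374.3, 11.2]
eef_rot: [-0.105, 3.139, 0.002]
wrist_force: [-0.4, 0.5, -0.7]
opening: 65.9
gripper_force: 44.5
clock: 15.6
position: [531.7, 374.5, 9.5]
eef_rot: [-0.106, 3.138, 0.002]
wrist_force: [-1.3, 0.4, 4.6]
opening: 66.0
gripper_force: 44.6
```

```bash
python3 -m inch '[[[0,0,0],[0,0,0],-1],[[0,0,0],[0,0,0],-1],[[0,0,0],[0,0,0.03],-1],[[0,0,0],[0,0,0.05],-1],[[0,0,0],[0,0,0.05],-1]]'; python3 -m inch '[[[0,0,0],[0,-0.049,0.005],0],[[0,0,0],[-0.002,-0.049,0],0],[[0,0,0],[-0.002,-0.049,0],0],[[0,0,0],[-0.002,-0.049,0],0],[[0,0,0],[-0.002,-0.049,0],0]]';python3 -m inch '[[[0,0,0],[-0.002,-0.049,0],0],[[0,0,0],[-0.002,-0.049,0],0],[[0,0,0],[-0.002,-0.049,0],0]]'
cat > look.py <<'E'
from h import *
import sys
p,d=grab_frame("top");W=cloud("top",d);X,Y,Z=W[...,0],W[...,1],W[...,2]
hsv=cv2.cvtColor(p,cv2.COLOR_BGR2HSV);H,S,V=[hsv[...,i].astype(int) for i in range(3)]
def fit(n,m):
    P=W[m][:,:2].astype(np.float32)
    if len(P)<8: print(n,"few",len(P));return
    r=cv2.minAreaRect(P);w,h=r[1];a=r[2]+(90 if w<h else 0);a=(a+90)%180-90
    print(n,len(P),np.round(r[0],1),np.round(sorted(r[1])[::-1],1),round(a,1),"z",np.nanmedian(W[m][:,2]).round(1),"mean",P.mean(0).round(1))
box=lambda a,b,c,e,z0,z1:(X>a)&(X<b)&(Y>c)&(Y<e)&(Z>z0)&(Z<z1)
fit("cover",box(440,610,290,460,26,60)&(S<60))
fit("pryh",(H>20)&(H<32)&(S>180)&(V>120)&box(250,560,60,300,5,40))
fit("sty",(S>80)&(V>80)&(H<30)&box(310,520,90,175,12,40))
m=((H>103)&(H<124)&(S>140)).astype(np.uint8);m[:100]=0
n,l,st,_=cv2.connectedComponentsWithStats(m)
for i in range(1,n):
    if st[i,4]>25:
        k=l==i;fit(f"blue px{st[i,:2]}",k&(Z>0)&(Z<120))
        for o in rect(k,"top",np.nanmedian(Z[k]))[:1]: print("     ",o[2:5])
fit("head",box(380,520,-150,-20,20,90))
E
python3 look.py
```

```text
clock: 16.1
position: [530.5, 373.3, 139.0]
eef_rot: [0.105, -3.138, 0.003]
wrist_force: [1.0, 1.4, 0.6]
opening: 85.4
gripper_force: 0.0
clock: 16.6
position: [522.5, 127.1, 143.4]
eef_rot: [0.106, -3.14, 0.0]
wrist_force: [1.1, -0.3, 0.7]
opening: 42.8
gripper_force: 0.0
clock: 16.9
position: [516.5, -19.8, 143.5]
eef_rot: [0.106, -3.14, -0.0]
wrist_force: [1.3, -0.6, 0.4]
opening: 42.7
gripper_force: 0.0
cover 88 [499.2 413.7] [71.9 55.2] -62.3 z 31.8 mean [502.8 392.1]
pryh few 0
sty 74 [401.8 128. ] [69.1 11.2] -0.6 z 18.2 mean [402.2 127.4]
blue px[316 193] 85 [ 503.3 -257.2] [39.9 19. ] -14.9 z 26.3 mean [ 502.6 -256.2]
      ([502.5, -255.5], [41.7, 20.2], -17.3)
blue px[343 209] 86 [ 445.1 -329.6] [37.5 18.4] -1.7 z 26.5 mean [ 445.5 -328.4]
      ([445.2, -328.8], [36.6, 21.1], -7.1)
blue px[345 227] 91 [ 390.9 -330.2] [38.2 18.7] 11.5 z 26.2 mean [ 390.3 -328.7]
      ([390.6, -328.3], [38.0, 21.9], 16.8)
head 191 [446.  -85.1] [43.5 42.2] 67.3 z 61.1 mean [445. -84.]
```

```bash
python3 -m inch '[[[0,0,-5],[-0.0027,-0.0475,0],0],[[0,0,-5],[-0.0027,-0.0475,0],0],[[0,0,-5],[-0.0027,-0.0475,0],0],[[0,0,0],[-0.0027,-0.0475,0],0],[[0,0,0],[-0.0027,-0.0475,0],0]]'; python3 -m inch '[[[0,0,0],[0,0,-0.045],0],[[0,0,0],[0,0,-0.045],0],[[0,0,0],[0,0,-0.03],0],[[0,0,0],[0,0,-0.014],0],[[0,0,0],[0,0,0],0]]';python3 -m inch '[[[0,0,0],[0,0,0],0.6],[[0,0,0],[0,0,0],1],[[0,0,0],[0,0,0],1],[[0,0,0],[0,0,0],1]]' 40;python3 -m inch '[[[0,0,0],[0,0,0.045],1],[[0,0,0],[0,0,0.045],1],[[0,0,0],[0,0,0],1],[[0,0,0],[0,0,0],1]]'
```

```text
clock: 17.45
position: [503.1, -257.2, 143.3]
eef_rot: [-0.305, -3.126, -0.0]
wrist_force: [1.3, -0.5, -0.7]
opening: 42.6
gripper_force: 0.0
clock: 17.95
position: [501.5, -254.9, 6.8]
eef_rot: [-0.306, -3.121, -0.002]
wrist_force: [1.0, -0.3, -0.3]
opening: 42.6
gripper_force: 0.0
clock: 18.35
position: [504.6, -255.7, 10.9]
eef_rot: [0.305, 3.124, -0.001]
wrist_force: [-0.6, 0.9, 3.8]
opening: 18.9
gripper_force: 41.9
clock: 18.75
position: [504.4, -255.5, 101.0]
eef_rot: [0.305, 3.123, 0.0]
wrist_force: [0.6, -0.5, -1.2]
opening: 18.8
gripper_force: 41.3
```

```bash
python3 -m inch '[[[0,0,3.5],[0.0283,0.0297,0],1],[[0,0,3.5],[0.0283,0.0297,0],1],[[0,0,3.5],[0.0283,0.0297,0],1],[[0,0,3.3],[0.0283,0.0297,0],1],[[0,0,0],[0.0283,0.0297,0],1]]'; python3 -m inch '[[[0,0,0],[0.0283,0.0297,0],1],[[0,0,0],[0,0,-0.03],1],[[0,0,0],[0,0,-0.015],1],[[0,0,0],[0,0,0],1],[[0,0,0],[0,0,0],1]]';python3 -m inch '[[[0,0,0],[0,0,-0.005],1],[[0,0,0],[0,0,0],1],[[0,0,0],[0,0,0],1]]'
```

```text
clock: 19.25
position: [645.1, -105.5, 97.8]
eef_rot: [0.074, -3.138, -0.001]
wrist_force: [1.0, 0.1, -0.6]
opening: 19.1
gripper_force: 41.3
clock: 19.75
position: [672.9, -77.5, 53.9]
eef_rot: [0.072, -3.139, 0.001]
wrist_force: [0.0, -0.4, 0.6]
opening: 19.1
gripper_force: 41.4
clock: 20.05
position: [673.4, -77.5, 49.9]
eef_rot: [-0.072, 3.14, 0.0]
wrist_force: [0.4, 0.3, -0.5]
opening: 18.8
gripper_force: 41.4
```

```bash
python3 -m inch '[[[0,0,0],[0,0,-0.0015],1],[[0,0,0],[0,0,0],0.4],[[0,0,0],[0,0,0],0.1],[[0,0,0],[0,0,0.03],0.1],[[0,0,0],[0,0,0.035],0]]'; python3 -m inch '[[[0,0,-3],[-0.0285,-0.0315,0],0],[[0,0,-2.6],[-0.0285,-0.0315,0],0],[[0,0,0],[-0.0285,-0.0315,0],0],[[0,0,0],[-0.0285,-0.0315,0],0],[[0,0,0],[-0.0285,-0.0315,0],0]]';python3 -m inch '[[[0,0,0],[-0.0285,-0.0315,0],0],[[0,0,0],[-0.0285,-0.0315,0],0],[[0,0,0],[-0.0285,-0.0315,0],0],[[0,0,0],[0,0,0],0],[[0,0,0],[0,0,0],0]]'; python3 - <<'E'
from h import *
E
python3 look.py
```

```text
clock: 20.55
position: [672.3, -77.3, 112.1]
eef_rot: [0.072, -3.137, 0.0]
wrist_force: [0.5, -0.2, 0.6]
opening: 43.0
gripper_force: 0.0
clock: 21.05
position: [529.8, -235.8, 113.4]
eef_rot: [0.081, 3.14, -0.0]
wrist_force: [1.0, -1.3, -0.8]
opening: 42.7
gripper_force: 0.0
clock: 21.55
position: [444.9, -330.0, 113.4]
eef_rot: [0.084, 3.14, -0.0]
wrist_force: [0.5, 0.1, -0.2]
opening: 42.5
gripper_force: 0.0
cover 524 [542.5 357. ] [104.7 101. ] 6.0 z 31.9 mean [524.3 369.4]
pryh 212 [382.8 208.5] [87.  26.5] 0.5 z 20.6 mean [382.3 206.2]
sty 137 [388.6 128.5] [94.7 12.3] -4.7 z 18.3 mean [383.5 129.5]
blue px[250 142] 137 [679.2 -78.7] [55.1 26.7] 0.6 z 61.9 mean [673.5 -78.3]
      ([672.1, -78.0], [52.4, 26.3], 0.6)
blue px[351 232] 30 [ 377.8 -334.6] [29.   9.1] 1.7 z 27.5 mean [ 377.2 -334.5]
      ([377.5, -334.7], [29.7, 8.9], -10.3)
head 191 [445.8 -85.2] [43.2 41.4] 66.3 z 60.7 mean [445. -84.]
```

```bash
python3 -m inch '[[[0,0,0],[0,0,-0.045],0],[[0,0,0],[0,0,-0.04],0],[[0,0,0],[0,0,-0.018],0],[[0,0,0],[0,0,0],0],[[0,0,0],[0,0,0],0]]';python3 -m inch '[[[0,0,0],[0,0,0],0.6],[[0,0,0],[0,0,0],1],[[0,0,0],[0,0,0],1],[[0,0,0],[0,0,0],1]]' 40;python3 -m inch '[[[0,0,0],[0,0,0.045],1],[[0,0,0],[0,0,0.045],1],[[0,0,0],[0,0,0],1],[[0,0,0],[0,0,0],1]]'
```

```text
clock: 22.1
position: [446.6, -329.1, 10.7]
eef_rot: [0.079, 3.14, -0.001]
wrist_force: [-0.3, -0.2, 0.1]
opening: 42.9
gripper_force: 0.0
clock: 22.5
position: [447.0, -329.8, 11.9]
eef_rot: [0.08, 3.137, -0.002]
wrist_force: [0.3, 2.7, 6.8]
opening: 19.1
gripper_force: 40.6
clock: 22.9
position: [446.1, -329.5, 101.5]
eef_rot: [0.082, 3.137, -0.001]
wrist_force: [-0.7, 0.4, -0.4]
opening: 18.5
gripper_force: 39.8
```

```bash
python3 -m inch '[[[0,0,2.8],[0.0247,0.0325,0],1],[[0,0,2.8],[0.0247,0.0325,0],1],[[0,0,0],[0.0247,0.0325,0],1],[[0,0,0],[0.0247,0.0325,0],1],[[0,0,0],[0.0247,0.0325,0],1]]'; python3 -m inch '[[[0,0,0],[0.0247,0.0325,0],1],[[0,0,0],[0.0247,0.0325,0],1],[[0,0,0],[0,0,-0.03],1],[[0,0,0],[0,0,-0.015],1],[[0,0,0],[0,0,0],1]]';python3 -m inch '[[[0,0,0],[0,0,-0.006],1],[[0,0,0],[0,0,0],1],[[0,0,0],[0,0,0],1]]'
```

```text
clock: 23.4
position: [568.7, -165.2, 98.5]
eef_rot: [0.072, -3.138, -0.001]
wrist_force: [1.0, -0.7, 0.3]
opening: 19.2
gripper_force: 39.9
clock: 23.9
position: [616.2, -101.3, 51.4]
eef_rot: [0.072, -3.134, -0.001]
wrist_force: [0.5, 0.4, 0.1]
opening: 19.1
gripper_force: 39.9
clock: 24.2
position: [618.4, -102.1, 49.4]
eef_rot: [-0.071, 3.14, 0.0]
wrist_force: [0.7, 0.0, -0.3]
opening: 18.9
gripper_force: 39.9
```

```bash
python3 -m inch '[[[0,0,0],[0,0,-0.0015],1],[[0,0,0],[0,0,0],0.4],[[0,0,0],[0,0,0],0.3],[[0,0,0],[0,0,0.03],0.3],[[0,0,0],[0,0,0.035],0]]'; python3 -m inch '[[[0,0,3],[-0.0325,-0.0325,0],0],[[0,0,3],[-0.0325,-0.0325,0],0],[[0,0,3.2],[-0.0325,-0.0325,0],0],[[0,0,0],[-0.0325,-0.0325,0],0],[[0,0,0],[-0.0325,-0.0325,0],0]]';python3 -m inch '[[[0,0,0],[-0.0325,-0.0325,0],0],[[0,0,0],[0,0,0],0],[[0,0,0],[0,0,0],0]]'; python3 look.py
```

```text
clock: 24.7
position: [617.0, -101.9, 111.5]
eef_rot: [0.072, -3.136, -0.0]
wrist_force: [1.8, -0.6, 0.6]
opening: 41.9
gripper_force: 0.0
clock: 25.2
position: [454.3, -265.3, 112.6]
eef_rot: [-0.324, 3.124, -0.0]
wrist_force: [0.4, -0.4, -0.2]
opening: 42.7
gripper_force: 0.0
clock: 25.5
position: [422.7, -297.5, 112.7]
eef_rot: [-0.32, 3.125, -0.0]
wrist_force: [1.1, 0.2, 0.3]
opening: 42.7
gripper_force: 0.0
cover 528 [529.6 381.1] [147.5 130.2] -2.6 z 31.6 mean [524.5 370.2]
pryh 209 [382.7 206.4] [85.8 22.2] 2.1 z 20.5 mean [382.6 206.1]
sty 138 [390.2 128.7] [97.8 12.7] -4.3 z 18.3 mean [384.2 129.5]
blue px[250 142] 138 [678.8 -78.8] [54.6 26.4] 2.7 z 61.4 mean [673.4 -78.3]
      ([671.9, -78.2], [54.2, 25.9], 2.7)
blue px[260 159] 125 [ 620.4 -103.7] [52.  27.3] 2.2 z 62.6 mean [ 618.5 -102.4]
      ([614.7, -102.6], [50.4, 26.9], 1.9)
blue px[345 229] 90 [ 382.8 -329.2] [39.  18.4] 12.8 z 26.1 mean [ 383.1 -328.3]
      ([382.9, -328.5], [39.1, 20.5], 16.8)
head 162 [445.8 -85.1] [43.  42.7] 64.1 z 61.3 mean [446.  -81.4]
```

Packs A and B are in the bay. Pack C has shifted slightly, to about (384,-329), so I go there.

```bash
python3 -m inch '[[[0,0,0.8],[-0.0385,-0.0315,0],0],[[0,0,0],[0,0,-0.045],0],[[0,0,0],[0,0,-0.04],0],[[0,0,0],[0,0,-0.017],0],[[0,0,0],[0,0,0],0]]';python3 -m inch '[[[0,0,0],[0,0,0],0.6],[[0,0,0],[0,0,0],1],[[0,0,0],[0,0,0],1],[[0,0,0],[0,0,0],1]]' 40;python3 -m inch '[[[0,0,0],[0,0,0.045],1],[[0,0,0],[0,0,0.045],1],[[0,0,0],[0,0,0],1],[[0,0,0],[0,0,0],1]]'
```

```text
clock: 26.05
position: [383.7, -326.6, 7.8]
eef_rot: [0.347, -3.117, -0.005]
wrist_force: [-0.9, 0.2, 0.8]
opening: 43.1
gripper_force: 0.0
clock: 26.45
position: [386.4, -328.7, 12.0]
eef_rot: [-0.346, 3.119, -0.003]
wrist_force: [0.9, 1.7, 4.8]
opening: 19.2
gripper_force: 41.8
clock: 26.85
position: [385.4, -328.5, 102.0]
eef_rot: [-0.345, 3.12, -0.002]
wrist_force: [0.2, 0.0, -1.1]
opening: 18.8
gripper_force: 41.4
```

```bash
python3 -m inch '[[[0,0,-3.4],[0.0288,0.0341,0],1],[[0,0,-3.4],[0.0288,0.0341,0],1],[[0,0,-3.2],[0.0288,0.0341,0],1],[[0,0,0],[0.0288,0.0341,0],1],[[0,0,0],[0.0288,0.0341,0],1]]'; python3 -m inch '[[[0,0,0],[0.0288,0.0341,0],1],[[0,0,0],[0.0288,0.0341,0],1],[[0,0,0],[0.0288,0.0341,0],1],[[0,0,0],[0,0,-0.03],1],[[0,0,0],[0,0,0],1]]';python3 -m inch '[[[0,0,0],[0,0,-0.015],1],[[0,0,0],[0,0,-0.006],1],[[0,0,0],[0,0,0],1],[[0,0,0],[0,0,0],1]]'
```

```text
clock: 27.35
position: [528.7, -156.1, 99.2]
eef_rot: [0.072, -3.138, -0.001]
wrist_force: [1.0, -1.5, -0.8]
opening: 18.9
gripper_force: 41.4
clock: 27.85
position: [611.7, -54.3, 64.9]
eef_rot: [0.073, -3.13, -0.001]
wrist_force: [-1.7, 0.3, -1.4]
opening: 18.9
gripper_force: 41.4
clock: 28.25
position: [614.8, -56.2, 49.9]
eef_rot: [0.071, -3.14, 0.0]
wrist_force: [-0.2, 0.1, -0.2]
opening: 19.5
gripper_force: 41.7
```

```bash
python3 -m inch '[[[0,0,0],[0,0,-0.0015],1],[[0,0,0],[0,0,0],0.4],[[0,0,0],[0,0,0],0.3],[[0,0,0],[0,0,0.03],0.3],[[0,0,0],[0,0,0.045],0.3]]'; python3 -m inch '[[[0,0,0],[-0.045,0,0.02],0.3],[[0,0,0],[-0.045,0,0],0.3],[[0,0,0],[-0.045,0,0],0.3],[[0,0,0],[0,0,0],0.3],[[0,0,0],[0,0,0],0.3]]'; python3 look.py
python3 - <<'E'
from h import *
p,d=grab_frame("top");np.savez("t8.npz",p=p,d=d);cv2.imwrite("pics/t8.png",cv2.resize(p[130:290,90:390],(800,427),interpolation=cv2.INTER_CUBIC))
E
```

```text
clock: 28.75
position: [613.0, -55.5, 120.7]
eef_rot: [0.072, -3.133, 0.0]
wrist_force: [0.9, 1.0, 0.1]
opening: 30.0
gripper_force: 0.0
clock: 29.25
position: [479.6, -55.6, 143.6]
eef_rot: [-0.073, 3.14, 0.0]
wrist_force: [1.3, 0.4, 0.2]
opening: 30.1
gripper_force: 0.0
cover 375 [516.7 395.9] [146.2  82.7] 16.1 z 32.0 mean [521.6 379.8]
pryh few 0
sty few 0
head 191 [445.9 -85.2] [43.  42.6] 65.3 z 60.9 mean [445. -84.]
```

View pics/t8.png

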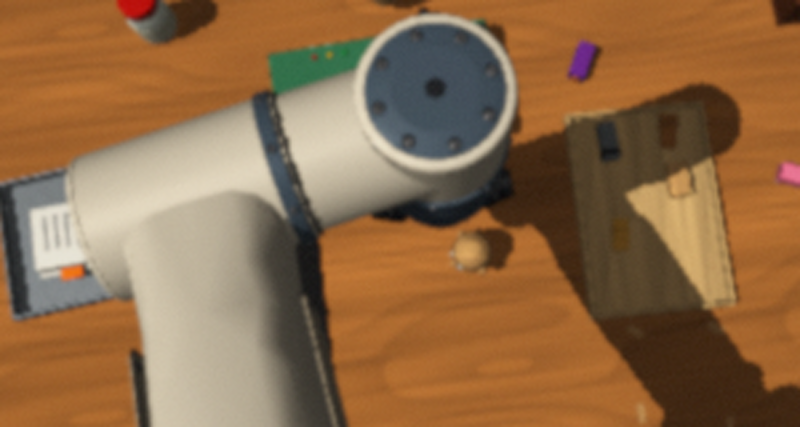

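The arm hides the tools and the bay. The crate holds no more blue packs, and the cover lies in the tray. I swing right to clear the view.

```bash
python3 -m inch '[[[0,0,0],[-0.005,-0.047,0],0.3],[[0,0,0],[-0.005,-0.047,0],0.3],[[0,0,0],[-0.005,-0.047,0],0.3],[[0,0,0],[-0.005,-0.047,0],0.3],[[0,0,0],[-0.005,-0.047,0],0.3]]'; python3 look.py
python3 - <<'E'
from h import *
p,d=grab_frame("top");np.savez("t9.npz",p=p,d=d)
W=cloud("top",d);X,Y,Z=W[...,0],W[...,1],W[...,2];hsv=cv2.cvtColor(p,cv2.COLOR_BGR2HSV);S,V=hsv[...,1],hsv[...,2]
m=(X>440)&(X<610)&(Y>290)&(Y<460)&(Z>26)&(Z<60);P=W[m];A=np.c_[P[:,:2]-[525,374],np.ones(len(P))];print(len(P),np.linalg.lstsq(A,P[:,2],rcond=None)[0],P.mean(0),cv2.minAreaRect(P[:,:2].astype(np.float32)))
# stylus: points above mat by >7
m=(X>300)&(X<540)&(Y>100)&(Y<165)&(Z>8);P=W[m]
for a in range(330,500,15):
    k=abs(P[:,0]-a)<8
    if k.sum()>2: print(a,k.sum(),P[k,1].mean().round(1),P[k,2].mean().round(1))
# levers
H=hsv[...,0];m=((H<10)|(H>170))&(S>150)&(X>595)&(X<640)&(Y>30)&(Y<90)&(Z>38);print("red",m.sum(),W[m].mean(0) if m.sum() else '')
m=(S<60)&(V>130)&(X>595)&(X<640)&(Y>20)&(Y<95)&(Z>42);n,l,st,ce=cv2.connectedComponentsWithStats(m.astype(np.uint8))
for i in range(1,n): print("white",st[i,4],ce[i],W[l==i].mean(0).round(1))
cv2.imwrite("pics/t9.png",np.hstack([cv2.resize(p[135:205,185:285],(500,350),interpolation=cv2.INTER_CUBIC),cv2.resize(p[210:290,150:216],(289,350),interpolation=cv2.INTER_CUBIC)]))
E
```

```text
clock: 29.85
position: [456.0, -292.9, 142.7]
eef_rot: [-0.072, 3.141, -0.0]
wrist_force: [2.0, -0.7, 0.3]
opening: 30.2
gripper_force: 0.0
cover 529 [503.9 373.2] [129.2 110.8] -85.3 z 31.7 mean [523.9 370. ]
pryh 212 [383. 209.] [86.8 26.8] 1.1 z 20.8 mean [382.5 206.4]
sty 138 [390.1 128.7] [97.7 12.3] -4.7 z 18.6 mean [384.  129.5]
blue px[250 142] 137 [678.9 -78.6] [54.7 27.2] 2.9 z 62.2 mean [673.3 -78. ]
      ([672.2, -77.8], [53.1, 26.4], 2.7)
blue px[246 162] 132 [615.1 -57.2] [48.5 27.6] -4.7 z 62.6 mean [612.7 -57.5]
      ([610.4, -57.1], [50.2, 26.6], 3.9)
head 114 [448.9 -78.9] [42.7 30. ] -21.4 z 60.8 mean [447.3 -79. ]
525 [3.43765212e-03 2.76751930e-03 3.17979211e+01] [524.2384378  370.18721335  31.78475112] ((535.8428955078125, 390.89764404296875), (122.18072509765625, 108.49075317382812), 8.574136734008789)
345 19 131.3 18.3
360 31 130.7 17.6
375 31 129.5 17.7
390 28 128.6 18.5
405 28 126.4 17.8
420 22 126.7 16.6
435 11 126.9 12.9
450 11 125.8 11.6
465 11 124.5 12.4
480 11 123.2 12.6
495 5 123.2 13.4
red 8 [609.86746146  75.49509361  50.13492312]
white 3 [216.33333333 175.33333333] [609.8  47.4  54. ]
white 2 [221.5 174. ] [611.2  31.2  56.9]
white 3 [211.33333333 176.33333333] [608.6  62.7  53.9]
```

View pics/t9.png

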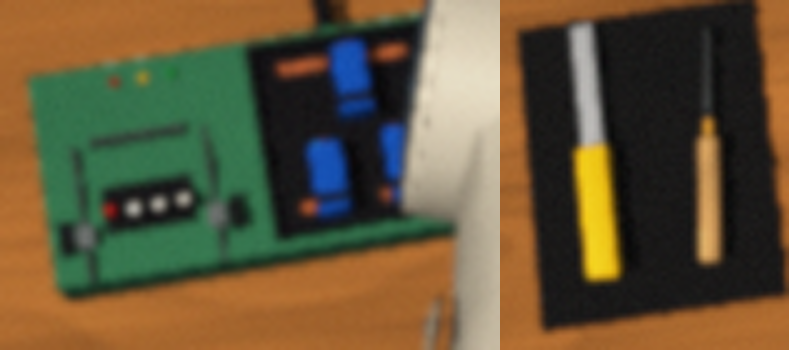

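The packs lie flat in the bay, and the stylus rod points to (705,30) in the picture. I fetch the stylus.

```bash
python3 -m inch '[[[0,0,-3],[-0.0046,0.0467,0],0.2],[[0,0,-2.7],[-0.0046,0.0467,0],0.2],[[0,0,0],[-0.0046,0.0467,0],0.2],[[0,0,0],[-0.0046,0.0467,0],0.2],[[0,0,0],[-0.0046,0.0467,0],0.2]]'; python3 -m inch '[[[0,0,0],[-0.0046,0.0467,0],0.2],[[0,0,0],[-0.0046,0.0467,0],0.2],[[0,0,0],[-0.0046,0.0467,0],0.2],[[0,0,0],[-0.0046,0.0467,0],0.2],[[0,0,0],[0,0,0],0.2]]';python3 -m inch '[[[0,0,0],[0,0,-0.045],0.2],[[0,0,0],[0,0,-0.045],0.2],[[0,0,0],[0,0,-0.02],0.2],[[0,0,0],[0,0,0],0.2],[[0,0,0],[0,0,0],0.2]]'
```

```text
clock: 30.45
position: [432.9, -55.0, 143.0]
eef_rot: [0.084, 3.14, 0.0]
wrist_force: [0.8, 0.6, -0.0]
opening: 33.7
gripper_force: 0.0
clock: 30.95
position: [414.4, 135.2, 143.1]
eef_rot: [0.075, 3.14, 0.002]
wrist_force: [0.3, -1.2, 0.6]
opening: 34.0
gripper_force: 0.0
clock: 31.45
position: [414.8, 130.2, 33.5]
eef_rot: [0.084, 3.14, -0.001]
wrist_force: [-0.2, 0.6, 0.8]
opening: 34.4
gripper_force: 0.0
```

```bash
python3 -m inch '[[[0,0,0],[0,-0.003,-0.015],0.2],[[0,0,0],[0,0,-0.014],0.2],[[0,0,0],[0,0,0],0.2],[[0,0,0],[0,0,0],0.7],[[0,0,0],[0,0,0],1]]' 80; python3 -m inch '[[[0,0,0],[0,0,0],1],[[0,0,0],[0,0,0],1],[[0,0,0],[0,0,0.04],1],[[0,0,0],[0,0,0.05],1],[[0,0,0],[0,0,0],1]]' 80
```

```text
clock: 31.95
position: [415.2, 127.6, 5.8]
eef_rot: [0.083, 3.138, 0.002]
wrist_force: [0.0, -1.2, 1.3]
opening: 11.8
gripper_force: 78.2
clock: 32.45
position: [418.3, 129.1, 101.2]
eef_rot: [0.081, 3.128, 0.011]
wrist_force: [-0.2, -0.3, -0.2]
opening: 11.7
gripper_force: 78.4
```

```bash
python3 -m inch '[[[0,0,2.9],[0.0283,-0.0192,-0.005],1],[[0,0,2.8],[0.0283,-0.0192,-0.005],1],[[0,0,0],[0.0283,-0.0192,-0.005],1],[[0,0,0],[0,0,0],1],[[0,0,0],[0,0,0],1]]'
cat > sty.py <<'E'
from h import *
q,e=grab_frame("side");W=cloud("side",e);X,Y,Z=W[...,0],W[...,1],W[...,2];s=get_state();x,y,z=s["position"];print(np.round(s["position"],1),np.round(s["eef_rot"],3))
V=cv2.cvtColor(q,cv2.COLOR_BGR2HSV)[...,2]
m=(X>x+20)&(X<x+100)&(abs(Y-y)<15)&(abs(Z-z-6)<15);P=W[m];print(len(P))
if len(P)>5:
    A=np.c_[P[:,0]-x,np.ones(len(P))]
    print("x",P[:,0].max()-x,[np.r_[c:=np.linalg.lstsq(A,P[:,i]-(y,z)[i-1],rcond=None)[0],c[0]*87+c[1]].round(3) for i in(1,2)])
t=proj("side",(x+86.9,y+3.9,z+6));print("tip px",t,"lever px",proj("side",(608,76.3,58)))
u,v=t.round().astype(int)
S=8;c0,r0=u-30,v-25;im=cv2.resize(q[r0:r0+50,c0:c0+66],None,fx=12,fy=12,interpolation=cv2.INTER_CUBIC);import time;cv2.imwrite(f"pics/sty.png",im);print(c0,r0)
E
python3 sty.py
```

```text
clock: 32.95
position: [499.1, 68.9, 79.2]
eef_rot: [-0.07, 3.141, 0.0]
wrist_force: [-0.1, -0.6, -0.2]
opening: 11.9
gripper_force: 78.4
[498.7  69.2  79.4] [-7.10e-02  3.14e+00  1.00e-03]
25
x 83.13395234433665 [array([ 0.058, -3.528,  1.492]), array([3.000e-03, 6.276e+00, 6.502e+00])]
tip px [252.56613603 170.07047298] lever px [258.06203823 174.9393142 ]
223 145
```

View pics/sty.png

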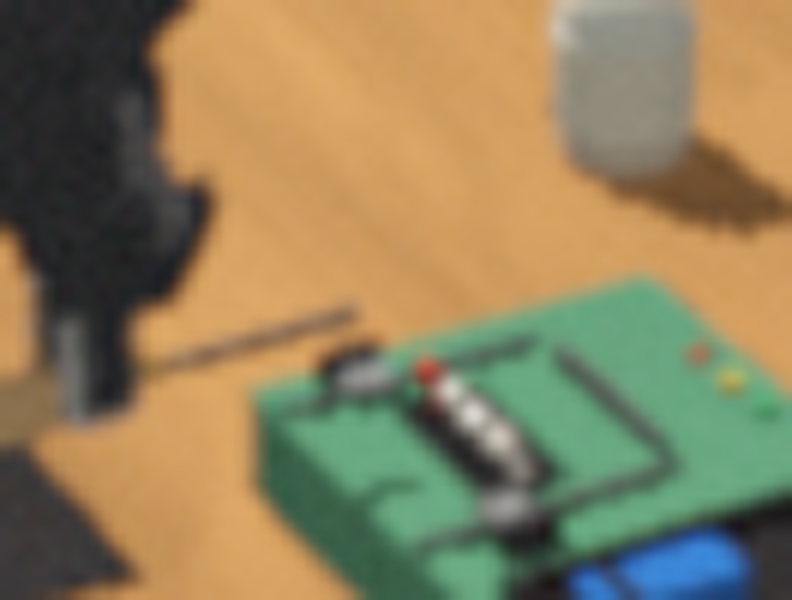

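The stylus tip is at (355,312), in front of the red lever top at (430,372), and both match the predicted pixels with the same offset. I lower and push.

```bash
python3 -m inch '[[[0,0,0],[0,0.0025,-0.015],1],[[0,0,0],[0,0,-0.016],1],[[0,0,0],[0.008,0.0004,0],1],[[0,0,0],[0.006,0.0003,0],1],[[0,0,0],[0,0,0],1]]'; python3 -m inch '[[[0,0,0],[0.004,0.0002,0],1],[[0,0,0],[0.004,0.0002,0],1],[[0,0,0],[0,0,0],1],[[0,0,0],[0,0,0],1]]'; python3 -m inch '[[[0,0,0],[0.003,0.0001,0],1],[[0,0,0],[0.003,0.0001,0],1],[[0,0,0],[0,0,0],1],[[0,0,0],[0,0,0],1]]';python3 -m inch '[[[0,0,0],[0.003,0.0001,0],1],[[0,0,0],[0.002,0.0001,0],1],[[0,0,0],[0,0,0],1],[[0,0,0],[0,0,0],1]]'
```

```text
clock: 33.5
position: [514.4, 73.1, 49.2]
eef_rot: [-0.073, 3.138, 0.001]
wrist_force: [-0.3, 0.3, 0.4]
opening: 11.9
gripper_force: 78.3
clock: 33.9
position: [520.8, 72.8, 48.1]
eef_rot: [-0.072, 3.141, 0.0]
wrist_force: [0.2, 0.1, -1.6]
opening: 12.1
gripper_force: 78.3
clock: 34.3
position: [526.9, 73.0, 48.0]
eef_rot: [-0.072, 3.141, 0.0]
wrist_force: [0.6, -0.9, -0.7]
opening: 12.1
gripper_force: 78.4
clock: 34.7
position: [530.3, 73.0, 47.5]
eef_rot: [0.072, -3.138, 0.001]
wrist_force: [-7.1, 0.3, 2.3]
opening: 11.8
gripper_force: 78.7
```

The push met its stop at 7 N, where I expected it. I retract and check.

```bash
python3 -m inch '[[[0,0,0],[0,0,0],1],[[0,0,0],[-0.015,-0.0007,0],1],[[0,0,0],[-0.03,-0.0013,0],1],[[0,0,0],[-0.01,0,0.04],1],[[0,0,0],[0,0,0],1]]'
python3 - <<'E'
from h import *
q,e=grab_frame("side");cv2.imwrite("pics/lev.png",cv2.resize(q[160:200,240:290],(800,640)[:2],interpolation=cv2.INTER_CUBIC)[:600])
W=cloud("side",e);hsv=cv2.cvtColor(q,cv2.COLOR_BGR2HSV);H,S=hsv[...,0],hsv[...,1];X,Y,Z=[W[...,i] for i in range(3)]
m=((H<8)|(H>172))&(S>150)&(X>590)&(X<640)&(Y>55)&(Y<95)&(Z>38);v,u=np.nonzero(m);print(m.sum(),u.mean(),v.mean(),W[m].mean(0))
print("on",proj("side",(620.5,76.3,58.5)),"off",proj("side",(607.5,76.3,58.5)))
E
```

```text
clock: 35.2
position: [478.7, 71.8, 92.3]
eef_rot: [-0.075, 3.133, 0.002]
wrist_force: [2.0, -0.3, 0.9]
opening: 12.0
gripper_force: 78.4
2 260.5 175.0 [615.51506213  72.348102    57.83074916]
on [261.26413738 173.97404295] off [257.93290153 174.85043833]
```

View pics/lev.png

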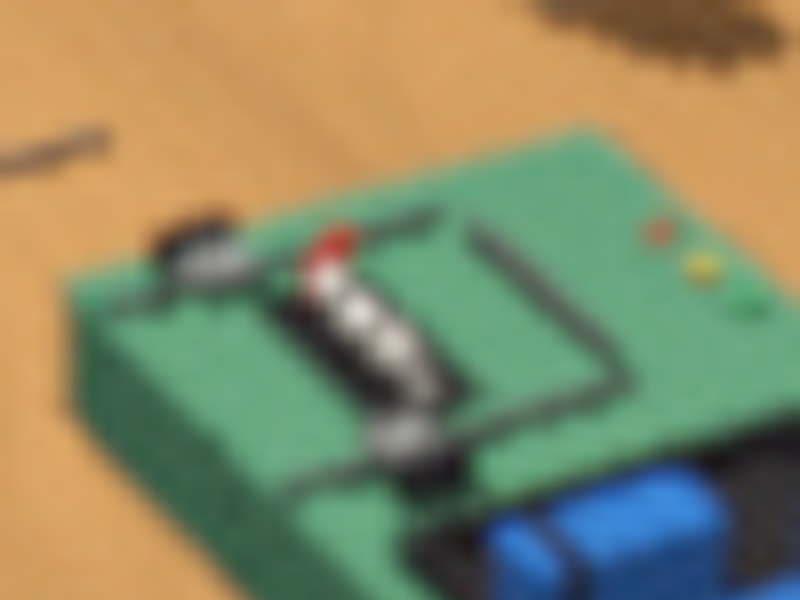

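The red lever leans away at (340,240), as expected for on, and the white ones are unchanged. I return the stylus to the mat.

```bash
python3 -m inch '[[[0,0,0],[-0.03,0.028,0],1],[[0,0,0],[-0.03,0.027,0],1],[[0,0,0],[0,0,0],1],[[0,0,0],[0,0,-0.04],1],[[0,0,0],[0,0,0],1]]'; python3 -m inch '[[[0,0,0],[0,0,-0.03],1],[[0,0,0],[0,0,-0.01],1],[[0,0,0],[0,0,0],1],[[0,0,0],[0,0,0],1]]'
```

```text
clock: 35.75
position: [414.1, 124.8, 44.5]
eef_rot: [0.071, -3.134, 0.005]
wrist_force: [-1.1, -1.8, -1.3]
opening: 11.8
gripper_force: 78.5
clock: 36.15
position: [417.5, 126.3, 8.9]
eef_rot: [-0.072, 3.14, -0.0]
wrist_force: [-0.1, -0.0, -0.4]
opening: 12.0
gripper_force: 78.6
```

```bash
python3 -m inch '[[[0,0,0],[0,0,-0.0025],1],[[0,0,0],[0,0,0],1],[[0,0,0],[0,0,0],0.5],[[0,0,0],[0,0,0],0.2],[[0,0,0],[0,0,0],0.2]]'; python3 -m inch '[[[0,0,0],[0,0,0.04],0.2],[[0,0,0],[0,0,0.05],0.2],[[0,0,0],[0,0,0.05],0.2],[[0,0,0],[0,-0.049,0],0.2],[[0,0,0],[0,-0.049,0],0.2]]';  python3 -m inch '[[[0,0,0],[0,-0.049,0],0.2],[[0,0,0],[0,-0.049,0],0.2],[[0,0,0],[0,-0.049,0],0.2],[[0,0,0],[0,-0.049,0],0.2],[[0,0,0],[0,-0.049,0],0.2]]'; python3 -m inch '[[[0,0,0],[0,-0.049,0],0.2],[[0,0,0],[0,-0.049,0],0.2],[[0,0,0],[0,-0.049,0],0.2],[[0,0,0],[0,-0.049,0],0.2],[[0,0,0],[0,0,0],0.2]]'; python3 look.py; python3 - <<'E'
from h import *
p,d=grab_frame("top");W=cloud("top",d);X,Y,Z=[W[...,i] for i in range(3)]
m=(X>300)&(X<540)&(Y>100)&(Y<165)&(Z>8);P=W[m];print("sty x",P[:,0].min(),P[:,0].max())
for a in range(330,510,30):
    k=abs(P[:,0]-a)<8
    if k.sum()>2: print(a,k.sum(),P[k,1].mean().round(1),P[k,2].mean().round(1))
hsv=cv2.cvtColor(p,cv2.COLOR_BGR2HSV);H,S=hsv[...,0],hsv[...,1]
q=((H<8)|(H>172))&(S>150)&(X>590)&(X<645)&(Y>55)&(Y<95)&(Z>38);print("red",q.sum(),W[q].mean(0))
E
```

```text
clock: 36.65
position: [416.9, 126.3, 5.8]
eef_rot: [-0.072, 3.14, 0.0]
wrist_force: [0.2, -0.2, 0.1]
opening: 34.2
gripper_force: 0.0
clock: 37.15
position: [417.7, 28.4, 147.4]
eef_rot: [-0.078, 3.136, 0.003]
wrist_force: [0.6, -0.8, -1.0]
opening: 33.7
gripper_force: 0.0
clock: 37.65
position: [416.3, -218.8, 145.8]
eef_rot: [-0.073, 3.14, -0.0]
wrist_force: [1.2, 0.4, 0.8]
opening: 34.3
gripper_force: 0.0
clock: 38.15
position: [415.5, -417.5, 144.0]
eef_rot: [0.064, -3.139, 0.0]
wrist_force: [-0.4, 0.9, -1.1]
opening: 34.3
gripper_force: 0.0
cover 524 [524.9 370.9] [71.7 67.8] 3.1 z 31.7 mean [524.2 370.2]
pryh 213 [383. 209.] [86.6 25.4] 1.8 z 20.5 mean [382.7 206.4]
sty 137 [390.9 123.6] [96.1 13.6] 2.8 z 18.8 mean [386.6 123.1]
blue px[250 142] 138 [678.8 -78.7] [54.5 26.4] 2.4 z 62.1 mean [672.9 -78.2]
      ([672.0, -78.2], [53.5, 26.0], 2.2)
blue px[260 159] 132 [ 619.7 -104. ] [50.9 28.1] 0.5 z 62.1 mean [ 617.3 -103.1]
      ([614.6, -102.8], [50.9, 27.2], 3.4)
blue px[246 162] 134 [615.1 -57.1] [49.9 27.7] -6.4 z 62.6 mean [612.6 -57.5]
      ([611.3, -57.1], [49.9, 27.1], -6.7)
head 190 [445.5 -85. ] [42.9 42.9] 64.1 z 60.1 mean [445.1 -83.9]
sty x 342.9741813690128 500.97256602694966
360 28 121.9 17.9
390 27 124.0 17.6
420 26 123.6 17.5
450 9 126.2 12.3
480 8 126.4 13.5
red 13 [615.4180557   75.74193805  50.11995503]
```

```bash
python3 -c "from workcell import *; print(finish_job())"
```

```text
the job is handed in; nothing more can be done
None
```

I handed the job in at about 38 s of the 210 s; no verdict came back, but my last camera check showed the cover flat in the tray, all three blue packs flat in the bay, the red lever over, both tools on the mat and the small head standing.

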